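# Finish the wood crib for a fire test

### The job

Finish building the wooden fire-test crib on the steel stand with the three loose pine sticks from the bench. One stick of the crib's topmost layer is still missing: lay it on the open side, level with and opposite its neighbour; then lay the other two on top as the next layer, crosswise, one along each side, every stick squarely above the matching one two layers down and flush with the crib's outer faces. Keep the crib in place on its stand and leave the wash bottle, the beaker and the timer undisturbed.

Things in the scene. Friction and masses are not known exactly. Their poses are not given: they have to be found in the camera images.
- crib: part-built crib, loose on its stand, 150 g: glued sticks 120 x 16 x 16 mm, two to a layer, crosswise, 120 mm square. Origin: centre of its underside, z up. Layers 1 and 3 run along y at x = +52 and -52 mm, layers 2 and 4 along x at y = +52 and -52 mm; layer 4's top is at z = 64 mm. Layer 5 has only its stick at x = +52 mm (top z = 80 mm); the one at x = -52 mm is missing. Middle open.
- crib_stand: steel stand that carries the crib, fixed to the bench: square drip plate 140 x 140 mm with a 7 mm edge, and two dark angle rails along its x axis, 132 mm long, whose tops are 36 mm above the bench. Origin: centre of its underside. The crib sits centred on it with its axes along the stand's, to within a few mm and degrees.
- stick_a: loose light pine stick with square section, 120 x 16 x 16 mm, about 16 g, lying on the bench; origin at the centre of the stick, x along its length (either way round). The three loose sticks are alike and lie side by side, about 85 mm apart; any may go in any of the three places.
- stick_b: loose light pine stick with square section, 120 x 16 x 16 mm, about 16 g, lying on the bench; origin at the centre of the stick, x along its length (either way round). The three loose sticks are alike and lie side by side, about 85 mm apart; any may go in any of the three places.
- stick_c: loose light pine stick with square section, 120 x 16 x 16 mm, about 16 g, lying on the bench; origin at the centre of the stick, x along its length (either way round). The three loose sticks are alike and lie side by side, about 85 mm apart; any may go in any of the three places.
- wash_bottle: pale grey plastic wash bottle with a red cap and a bent red spout, 102 x 60 mm, 214 mm tall, loose bystander; origin at the centre of its underside
- beaker: empty glass beaker, 74 mm across, 91 mm tall, loose bystander; origin at the centre of its underside
- timer: white bench timer lying flat, 60 x 66 mm, 19 mm high, loose bystander; origin at the centre of its underside
Mind the look-alikes: they are no part of the job. Leave any blue look-alike of the stick_c alone.

How it is judged:
By the outcome, as a careful person would: the job done as asked, in the order asked, and still so for the second after the job is handed in, with the robot touching nothing.
It also fails if it takes over 59 s, if anything falls off the work surface, if the arm or the gripper's body presses on something with over 40 N, if the wrist force passes 120 N, or if a joint passes its speed limit or range.

### The arm

A 6-joint arm with a two-finger parallel gripper is mounted at the origin on a cart in front of the work surface, level with it; the furniture and walls round the work are solid. World frame = base frame: x ahead of the robot, y to its left, z up, the work surface at z = 0. Lengths are in mm, angles in rad, forces in N, time in s.
With the tool pointing down it reaches from about 350 to 975 mm from the base axis. Payload 7.1 kg.
Tool frame: the origin (TCP) lies midway between the tips of the shut fingers; the grasp point (between the pads) lies 19 mm behind it; z points along the fingers, y is the line along which they close (so a half turn about z gives the same grasp; the last joint's range is limited). The gripper opens to 88 mm and grips with 3 to 60 N. Pads are 20 mm wide; open, the fingers measure 115 mm over their backs; the gripper's body (75 mm by 178 mm) begins 61 mm behind the grasp point.
Start: joints at [-1.208, 0.423, 1.63, -0, 1.089, -0.019], TCP at [232.886, -579.973, 195.675] pointing down, gripper open.
Joint ranges: [-3, 3], [-0.9, 2.11], [0.09, 2.58], [-1.31, 4.45], [0.11, 2.69], [-2.54, 2.54]. Speed limits (rad/s): [2.39, 2.39, 3.01, 3.14, 3.14, 3.14].

### API

Orientations are given as a rotation vector (axis times angle).
In Python, from workcell import status, eyes, ticket gives the robot as it stands.
- The arm moves only by the tool jog_arm, called after "Request:" in YAML: its name, and indented under it one key for each argument. Schema: {"type":"object","properties":{"plan":{"type":"array","items":{"type":"array","items":{"type":"number"},"minItems":6,"maxItems":6},"minItems":1,"maxItems":5},"finger_gap":{"type":"number"},"only":{"type":"string"},"quiet":{"type":"boolean"},"lines":{"type":"string"}},"required":["plan"],"additionalProperties":false}. plan is a list of rows, 1 to 5 of them, each of 6 numbers: dx, dy, dz in mm, then a rotation vector rx, ry, rz in rad; each row shifts and turns the commanded pose from where the row before left it, along the tool's axes as they then stand; what a row does not reach is not made up. A row lasts 1/12 s, in which the tool goes at most 41.7 mm and 0.125 rad, less where a joint would pass 70% of its speed; a pose out of reach is approached as far as the arm can. finger_gap is the finger opening in mm, set as the call begins (left out keeps the last). The fingers move at their own pace and stop on an object; the grip force is fixed at half the most. Time passes only in rows, so rows that do not move let the fingers close. The tool returns the time, the measured TCP pose, the force, the opening and the grip force at its end. only (a regular expression) keeps the lines of the reply that match it, lines (a string "A,B") keeps lines A to B, and quiet returns only ok. Input that does not fit is refused with a message, and nothing moves.
- status.get_obs(): the state, without advancing time (a new reading comes with each control period).
- eyes.get_image(name): name is "side" or "top"; returns a dict with "img" (420x560x3 uint8, red, green, blue), "range_z" (420x560 float32, mm along the optical axis (not along the pixel's ray), 0 where there is no reading), "fx", "fy", "cx", "cy" (pixels), "R" (3x3) and "t" (3): a world point X has camera coordinates R X + t. Camera axes: x right, y down, z forward; pixel columns grow to the right and rows downward; lengths in mm; the calibration is good to about 2 mm. A picture is of the moment at which its call begins.
- ticket.close_job(): hands the job in; it is judged then, once.
The state is a dict: "t": time; "qpos": joint angles; "qvel": joint speeds; "joint_torque": joint torques, N m; "ee_pos": TCP position; "orientation": TCP orientation; "ft_force": force on the tool from outside, world axes, zero at the start; "moment": the same for the moment, N m; "width": finger opening in mm; "grasp_force": force on a finger pad.
Only numpy, scipy, OpenCV 4.12 (cv2) and the standard library are available. Lean on these libraries where they do the work, as an engineer would, in place of code of your own. Each camera call takes 0.05 s, during which the arm holds its last target. There are 200 camera calls.

## Working session

There is one attempt and no reset: what is moved stays moved. The work goes in short steps, Python scripts to look and compute and a tool call to move; the robot and the scene stay as the last step left them, time stands still between calls to the robot, and variables do not carry over. Pictures are saved under pics/ and viewed, at most 12 in all, crops included, and the job is handed in when it is done.

```bash
mkdir -p pics; ls; python3 - <<'E'
from workcell import status, eyes
import cv2,numpy as np
for n in("top","side"):
    d=eyes.get_image(n); np.savez(f"pics/{n}0.npz",**d)
    cv2.imwrite(f"pics/{n}0.png",d["img"][:,:,::-1]); print(n,d["fx"],d["cx"],d["cy"],d["R"],d["t"], -np.array(d["R"]).T@d["t"])
print(status.get_obs())
E
```

```text
pics
top 381.24911600935485 283.47984892194177 211.50525392865015 [[-0.00498067 -0.99941794 -0.0337486 ]
 [-0.98648117  0.01043872 -0.16354187]
 [ 0.16379897  0.03247781 -0.98595897]] [-39.78592058 604.83649103 964.29147086] [ 438.51169685  -77.39455513 1048.32519559]
side 529.6215990495322 270.2023276114056 209.93711690516827 [[-0.78780902 -0.61591777  0.00149799]
 [-0.25775288  0.32747608 -0.90902303]
 [ 0.55939288 -0.71652265 -0.41674319]] [449.97383195 237.92442339 949.98293877] [-115.59454572  879.91661886  611.50364635]
{'t': 0.1, 'qpos': array([-1.20805052e+00,  4.23773331e-01,  1.63061596e+00, -2.40208926e-05,
        1.08862652e+00, -1.90138798e-02]), 'qvel': array([-0.0007891 , -0.00255788, -0.00349575, -0.00010334,  0.00020954,
        0.00205878]), 'joint_torque': array([-4.21582008e-04, -5.45614815e+01, -2.74323410e+01,  6.45827735e-02,
        1.87479303e-02, -2.68940983e-05]), 'ee_pos': array([ 232.65827421, -579.48336639,  194.97296974]), 'orientation': array([-3.08315757e+00, -5.95783705e-01,  4.15057673e-04]), 'ft_force': array([-0.48926058,  0.07964606, -0.96582922]), 'moment': array([-5.39514045e-05,  1.83097804e-03, -3.98655610e-02]), 'grasp_force': 0.0, 'width': 87.70582990844794}
```

View pics/top0.png

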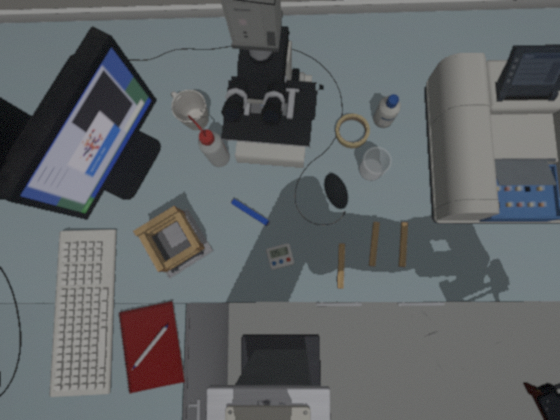

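View pics/side0.png

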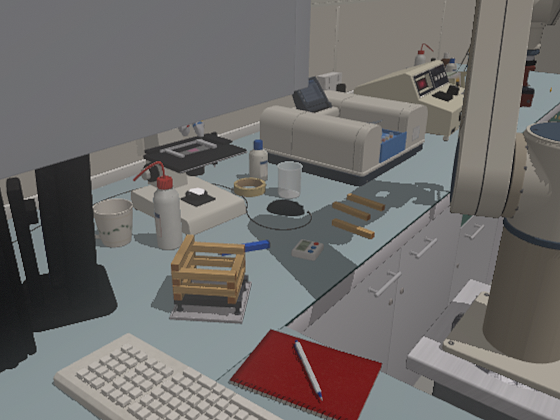

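The top view shows three pine sticks at about (341,265), (375,244) and (403,244), and the crib at (170,240). The blue decoy is at (250,211), the timer at (280,257), the beaker at (373,162) and the bottle at (212,145). The side view agrees. Next I measure.

```bash
cat > h.py <<'E'
import numpy as np,cv2
from workcell import status,eyes
def grab(n): return eyes.get_image(n)
def pts(d):
    R=np.array(d["R"]);t=np.array(d["t"]);z=d["range_z"].astype(float)
    v,u=np.mgrid[:z.shape[0],:z.shape[1]]
    c=np.stack([(u-d["cx"])/d["fx"]*z,(v-d["cy"])/d["fy"]*z,z],-1)
    return (c-t)@R
def ray(d,uv,h):
    R=np.array(d["R"]);C=-R.T@np.array(d["t"]);uv=np.atleast_2d(uv).astype(float)
    w=np.c_[(uv[:,0]-d["cx"])/d["fx"],(uv[:,1]-d["cy"])/d["fy"],np.ones(len(uv))]@R
    return C+w*((h-C[2])/w[:,2])[:,None]
def pine(d):
    hsv=cv2.cvtColor(d["img"],cv2.COLOR_RGB2HSV)
    return cv2.inRange(hsv,(8,80,50),(26,255,255))
def sticks(d,h):
    out=[]
    for c in cv2.findContours(pine(d),cv2.RETR_EXTERNAL,cv2.CHAIN_APPROX_NONE)[0]:
        if cv2.contourArea(c)<60: continue
        P=ray(d,c[:,0],h)[:,:2]
        (x,y),(w,l),a=cv2.minAreaRect(P.astype(np.float32))
        if w>l: w,l,a=l,w,a-90
        out.append((c[:,0].mean(0).round(),round(x,1),round(y,1),round(w,1),round(l,1),round((a+90)%180,1)))
    return out
E
python3 - <<'E'
from h import *
for n in("top","side"):
    d=dict(np.load(f"pics/{n}0.npz")); P=pts(d); m=pine(d)>0
    for s in sticks(d,16 if n=="top" else 8): print(n,*s)
    Q=P[m]; k=(Q[:,1]>120)&(Q[:,1]<320)&(Q[:,0]>250)&(Q[:,0]<500); Q=Q[k]
    print(len(Q),np.histogram(Q[:,2],bins=range(30,130,4)))
    for lo,hi in((108,124),(92,106)):
        q=Q[(Q[:,2]>lo)&(Q[:,2]<hi)]
        if len(q)>10: print(lo,len(q),cv2.minAreaRect(q[:,:2].astype(np.float32)),q.mean(0))
    cv2.imwrite(f"pics/crib_{n}.png",cv2.resize(d["img"][190:290,120:220,::-1] if n=="top" else d["img"][225:325,160:260,::-1],None,fx=6,fy=6,interpolation=cv2.INTER_CUBIC))
E
```

```text
top [341. 266.] 462.8 -195.4 12.6 114.2 175.9
top [374. 244.] 520.7 -285.7 12.7 112.2 171.9
top [403. 244.] 519.8 -363.2 13.3 116.0 173.6
top [169. 239.] 536.4 271.8 140.7 146.3 32.4
471 (array([  0,   1,   3,   4,  11,  32,  14,   5,   3,  26,  12,  11,  21,
       116,  63,  12,  17,  90,  30,   0,   0,   0,   0,   0]), array([ 30,  34,  38,  42,  46,  50,  54,  58,  62,  66,  70,  74,  78,
        82,  86,  90,  94,  98, 102, 106, 110, 114, 118, 122, 126]))
92 141 ((476.8528137207031, 274.4557189941406), (57.797767639160156, 14.035419464111328), 32.195655822753906) [475.90560558 273.03015233 100.25147579]
side [208. 270.] 621.4 160.2 169.8 279.4 122.1
side [352. 228.] 462.7 -201.4 39.6 131.0 176.1
side [351. 211.] 521.2 -291.1 36.9 134.0 171.4
side [365. 202.] 520.1 -369.4 40.8 133.8 171.8
1072 (array([  3,   8,  23,  27,  27,  89,  54,  67,  62, 118,  39,  27,  32,
       124,  77,  71,  58, 153,  10,   0,   0,   0,   0,   0]), array([ 30,  34,  38,  42,  46,  50,  54,  58,  62,  66,  70,  74,  78,
        82,  86,  90,  94,  98, 102, 106, 110, 114, 118, 122, 126]))
92 257 ((475.8994140625, 276.530029296875), (63.62788772583008, 18.34247589111328), 34.81721115112305) [472.99309864 277.1598148   98.35412206]
```

View pics/crib_top.png

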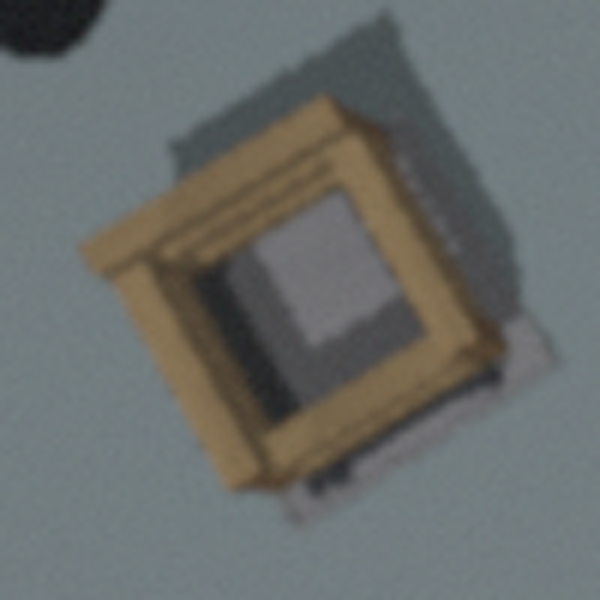

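View pics/crib_side.png

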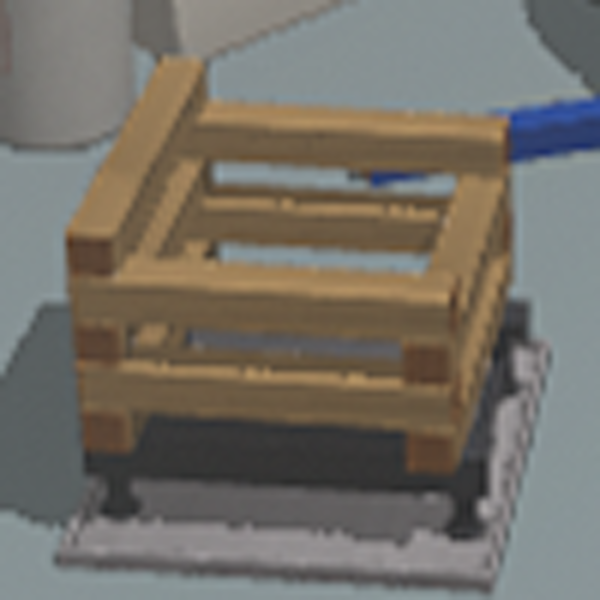

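The crops show the crib's raised layer-5 stick on the far side, running from crop (80,250) to (328,95). Its open side faces the robot, at lower right. The side crop confirms this.

```bash
python3 - <<'E'
from h import *
d=dict(np.load("pics/top0.npz"))
for n in("top","side"):
    e=dict(np.load(f"pics/{n}0.npz"));Q=pts(e)[pine(e)>0];Q=Q[(Q[:,1]>120)&(Q[:,2]>95)]
    for lo,hi in((111,122),(96,104)):
        q=Q[(Q[:,2]>lo)&(Q[:,2]<hi)]
        print(n,lo,len(q),q.mean(0).round(1),cv2.minAreaRect(q[:,:2].astype(np.float32)),(lambda w:np.degrees(np.arctan2(w[1],w[0])))(np.linalg.svd(q[:,:2]-q[:,:2].mean(0),full_matrices=False)[2][0]))
px=lambda a,o:(np.array(a,float)+.5)/6-.5+np.array(o)
A=ray(d,px([(80,250),(328,95),(353,122),(106,277)],(120,190)),116)[:,:2]
B=ray(d,px([(118,280),(232,490),(265,465),(380,140),(495,335),(240,488)],(120,190)),100)[:,:2]
e=dict(np.load("pics/side0.npz"))
C=ray(e,px([(165,58),(207,58),(68,236),(115,236)],(160,225)),116)[:,:2]
D=ray(e,px([(75,282),(455,300),(510,118),(455,178),(508,175)],(160,225)),100)[:,:2]
for X in(A,B,C,D):print(X.round(1).tolist())
P=pts(d)
# obstacles: heights over the workspace
for nm,(u,v) in dict(bottle=(207,136),beaker=(373,162),timer=(280,257)).items(): print(nm,P[v-1:v+2,u-1:u+2].reshape(-1,3).mean(0).round())
m=(P[...,2]>130)&(P[...,0]<800)&(P[...,1]<420)&(P[...,1]>-450)&(P[...,0]>250)
H=m.astype(np.uint8)
for c in cv2.findContours(H,cv2.RETR_EXTERNAL,cv2.CHAIN_APPROX_NONE)[0]:
    if len(c)>8:
        q=P[c[:,0,1],c[:,0,0]]; print(cv2.boundingRect(c),q.min(0).round(),q.max(0).round())
E
```

```text
top 111 280 [574.  272.  116.9] ((573.6288452148438, 273.33404541015625), (14.625419616699219, 118.35342407226562), 32.38013458251953) 122.25430384672876
top 96 480 [525.6 240.8 100.8] ((526.088134765625, 243.8570556640625), (109.14421081542969, 117.85613250732422), 31.78489112854004) -57.41219670814671
side 111 283 [567.2 279.6 116.2] ((571.2313232421875, 274.8104248046875), (16.91473960876465, 118.37195587158203), 32.183074951171875) 121.36323937311423
side 96 628 [518.7 255.5 100. ] ((526.7706909179688, 247.61083984375), (118.28034973144531, 121.2884750366211), 32.3708381652832) 118.13892568043963
[[547.5, 329.1], [611.8, 227.7], [600.2, 216.7], [536.1, 317.4]]
[[536.5, 319.0], [448.8, 266.1], [459.0, 252.8], [595.1, 209.9], [512.1, 158.2], [449.6, 262.8]]
[[609.4, 226.6], [598.2, 217.8], [546.3, 328.0], [535.0, 319.1]]
[[545.1, 327.8], [446.2, 263.5], [508.9, 164.3], [496.2, 206.8], [483.9, 194.6]]
bottle [771. 136. 174.]
beaker [ 750. -296.    5.]
timer [486. -33.  18.]
(440, 121, 20, 96) [ 575. -450.  130.] [ 800. -436.  179.]
(26, 84, 102, 100) [439. -77. 130.] [ 800.  420. 1048.]
(193, 78, 119, 77) [ 439. -116.  130.] [ 800.  169. 1048.]
```

```bash
cat >> h.py <<'E'
def go(x,y,z,yaw):
    """rz (tool) to turn first, then tool-axis shift once turned"""
    from scipy.spatial.transform import Rotation as Ro
    o=status.get_obs(); M=Ro.from_rotvec(o["orientation"]).as_matrix(); cur=np.degrees(np.arctan2(M[1,0],M[0,0]))
    dyaw=(yaw-cur+180)%360-180; a=np.radians(yaw); dx,dy,dz=np.array([x,y,z])-o["ee_pos"]
    print("t%.2f"%o["t"],"pos",o["ee_pos"].round(1),"yaw %.2f tilt"%cur,M[:,2].round(4),"w %.1f F"%o["width"],o["ft_force"].round(1))
    print("turn rz %.4f then shift x %.1f y %.1f z %.1f"%(-np.radians(dyaw),dx*np.cos(a)+dy*np.sin(a),dx*np.sin(a)-dy*np.cos(a),-dz))
E
python3 - <<'E'
from h import *
for n in("top","side"):
    d=dict(np.load(f"pics/{n}0.npz"));P=pts(d).reshape(-1,3)
    P=P[d["range_z"].ravel()>0]
    r=np.hypot(P[:,0]-515,P[:,1]-250)
    for lo,hi in((130,250),(250,450),(450,800)):
        k=(P[:,2]>lo)&(P[:,2]<hi)&(r>85); i=np.argsort(r[k])[:40:13]; print(n,lo,P[k][i].round().tolist(),r[k][i].round())
go(520,-363,60,-6.4)
E
```

```text
top 130 [[587.0, 448.0, 247.0], [583.0, 450.0, 242.0], [630.0, 429.0, 244.0], [587.0, 450.0, 236.0]] [210. 212. 212. 213.]
top 250 [[603.0, 429.0, 385.0], [618.0, 422.0, 378.0], [587.0, 437.0, 381.0], [591.0, 436.0, 378.0]] [199. 200. 200. 201.]
top 450 [[815.0, 27.0, 465.0], [815.0, 25.0, 464.0], [814.0, 23.0, 465.0], [814.0, 23.0, 468.0]] [374. 375. 375. 376.]
side 130 [[578.0, 452.0, 238.0], [576.0, 453.0, 244.0], [579.0, 454.0, 233.0], [577.0, 455.0, 210.0]] [211. 213. 213. 214.]
side 250 [[574.0, 444.0, 354.0], [575.0, 446.0, 348.0], [575.0, 447.0, 321.0], [574.0, 448.0, 352.0]] [203. 205. 206. 207.]
side 450 [[143.0, 62.0, 450.0], [144.0, 58.0, 468.0], [148.0, 51.0, 481.0], [146.0, 53.0, 476.0]] [417. 417. 418. 418.]
t0.10 pos [ 232.7 -579.5  195. ] yaw 21.87 tilt [-5.0e-04  1.3e-03 -1.0e+00] w 87.7 F [-0.5  0.1 -1. ]
turn rz 0.4935 then shift x 261.4 y -247.2 z 135.0
```

Request:
jog_arm:
  plan:
    - [0, 0, 0, 0, 0, 0.1234]
    - [0, 0, 0, 0, 0, 0.1234]
    - [0, 0, 0, 0, 0, 0.1234]
    - [0, 0, 0, 0, 0, 0.1233]

```text
t: 0.43
ee_pos: [232.8, -579.6, 195.2]
orientation: [-3.135, 0.185, 0.001]
ft_force: [0.5, -0.0, 0.9]
width: 87.7
grasp_force: 0.0
```

Request:
jog_arm:
  plan:
    - [26.1, -24.7, 0, 0, 0, 0]
    - [26.1, -24.7, 0, 0, 0, 0]
    - [26.1, -24.7, 0, 0, 0, 0]
    - [26.1, -24.7, 0, 0, 0, 0]
    - [26.1, -24.7, 0, 0, 0, 0]

```text
t: 0.85
ee_pos: [377.2, -470.5, 195.3]
orientation: [-3.136, 0.176, 0.001]
ft_force: [-0.2, 1.0, -0.5]
width: 88.0
grasp_force: 0.0
```

Request:
jog_arm:
  plan:
    - [26.1, -24.7, 0, 0, 0, 0]
    - [26.1, -24.7, 0, 0, 0, 0]
    - [26.1, -24.7, 0, 0, 0, 0]
    - [26.1, -24.7, 0, 0, 0, 0]
    - [26.1, -24.7, 0, 0, 0, 0]

```text
t: 1.27
ee_pos: [520.8, -362.1, 195.3]
orientation: [-3.136, 0.175, 0.001]
ft_force: [0.7, -1.1, -0.4]
width: 87.8
grasp_force: 0.0
```

Request:
jog_arm:
  plan:
    - [0, 0, 35, 0, 0, 0]
    - [0, 0, 35, 0, 0, 0]
    - [0, 0, 35, 0, 0, 0]
    - [0, 0, 30, 0, 0, 0]
    - [0, 0, 0, 0, 0, 0]

```text
t: 1.68
ee_pos: [515.8, -360.5, 54.3]
orientation: [-3.131, 0.174, 0.015]
ft_force: [-0.6, 1.1, -0.1]
width: 88.0
grasp_force: 0.0
```

```bash
python3 - <<'E'
from h import *
go(520,-363,4,-6.4)
d=grab("side"); cv2.imwrite("pics/s1.png",d["img"][120:320,250:500,::-1].repeat(2,0).repeat(2,1))
E
```

```text
t1.68 pos [ 515.8 -360.5   54.3] yaw -6.38 tilt [-0.0091  0.0065 -0.9999] w 88.0 F [-0.6  1.1 -0.1]
turn rz 0.0004 then shift x 4.5 y 2.0 z 50.3
```

View pics/s1.png

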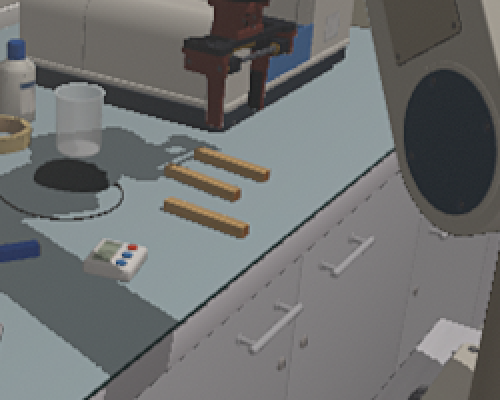

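The fingers hang over stick c, whose centre is at crop (232,163), and straddle it. I descend and grip.

Request:
jog_arm:
  plan:
    - [4.5, 2, 15, 0, 0, 0]
    - [0, 0, 18, 0, 0, 0]
    - [0, 0, 10, 0, 0, 0]
    - [0, 0, 0, 0, 0, 0]
    - [0, 0, 0, 0, 0, 0]

```text
t: 2.15
ee_pos: [524.3, -366.4, 18.7]
orientation: [3.136, -0.176, 0.001]
ft_force: [0.9, -0.1, 0.7]
width: 87.8
grasp_force: 0.0
```

```bash
python3 -c "from h import *;go(520,-363,4,-6.4)"
```

```text
t2.15 pos [ 524.3 -366.4   18.7] yaw -6.41 tilt [ 5.e-04 -4.e-04 -1.e+00] w 87.8 F [ 0.9 -0.1  0.7]
turn rz -0.0001 then shift x -4.7 y -2.9 z 14.7
```

Request:
jog_arm:
  plan:
    - [-4.7, -2.9, 7.7, 0, 0, 0]
    - [0, 0, 7, 0, 0, 0]
    - [0, 0, 0, 0, 0, 0]

```text
t: 2.4
ee_pos: [518.8, -362.0, 2.2]
orientation: [-3.136, 0.175, 0.002]
ft_force: [0.4, 0.4, -1.4]
width: 87.6
grasp_force: 0.0
```

Request:
jog_arm:
  plan:
    - [0, 0, 0, 0, 0, 0]
    - [0, 0, 0, 0, 0, 0]
    - [0, 0, 0, 0, 0, 0]
    - [0, 0, 0, 0, 0, 0]
    - [0, 0, 0, 0, 0, 0]
  finger_gap: 0

```text
t: 2.82
ee_pos: [519.9, -362.8, 3.2]
orientation: [3.136, -0.175, 0.001]
ft_force: [-0.5, 0.2, -0.3]
width: 57.7
grasp_force: 0.0
```

Request:
jog_arm:
  plan:
    - [0, 0, 0, 0, 0, 0]
    - [0, 0, 0, 0, 0, 0]
    - [0, 0, 0, 0, 0, 0]

```text
t: 3.07
ee_pos: [519.7, -362.7, 3.0]
orientation: [3.137, -0.175, 0.0]
ft_force: [-0.4, -0.4, -0.5]
width: 37.9
grasp_force: 0.0
```

```bash
python3 -c "from h import *;go(520,-363,4,-6.4)"
```

```text
t3.07 pos [ 519.7 -362.7    3. ] yaw -6.40 tilt [ 1.e-04 -0.e+00 -1.e+00] w 37.9 F [-0.4 -0.4 -0.5]
turn rz 0.0000 then shift x 0.3 y 0.3 z -1.0
```

Request:
jog_arm:
  plan:
    - [0, 0, 0, 0, 0, 0]
    - [0, 0, 0, 0, 0, 0]
    - [0, 0, 0, 0, 0, 0]
    - [0, 0, 0, 0, 0, 0]
    - [0, 0, 0, 0, 0, 0]

```text
t: 3.48
ee_pos: [519.7, -362.7, 3.0]
orientation: [-3.137, 0.175, 0.0]
ft_force: [0.1, 0.3, 0.1]
width: 4.5
grasp_force: 0.0
```

Request:
jog_arm:
  plan:
    - [0, 0, -10, 0, 0, 0]
    - [0, 0, -30, 0, 0, 0]
    - [0, 0, -40, 0, 0, 0]
    - [0, 0, -40, 0, 0, 0]
    - [0, 0, -40, 0, 0, 0]

```text
t: 3.9
ee_pos: [519.3, -362.4, 165.2]
orientation: [-3.136, 0.175, 0.001]
ft_force: [1.1, -0.2, 0.3]
width: 0.5
grasp_force: 0.0
```

Request:
jog_arm:
  plan:
    - [0, 0, -36, 0, 0, 0]
    - [0, 0, 0, 0, 0, 0]
    - [0, 0, 0, 0, 0, 0]
    - [0, 0, 0, 0, 0, 0]
    - [0, 0, 0, 0, 0, 0]

```text
t: 4.32
ee_pos: [518.6, -361.9, 197.4]
orientation: [-3.135, 0.175, 0.004]
ft_force: [-0.2, 0.6, -0.1]
width: 0.6
grasp_force: 0.0
```

```bash
python3 - <<'E'
from h import *
go(485.2,217.7,199,122.2)
d=grab("top"); np.savez("pics/t2.npz",**d); cv2.imwrite("pics/t2.png",d["img"][150:350,300:500,::-1].repeat(3,0).repeat(3,1))
E
```

```text
t4.32 pos [ 518.6 -361.9  197.4] yaw -6.40 tilt [-0.0024  0.0018 -1.    ] w 0.6 F [-0.2  0.6 -0.1]
turn rz -2.2445 then shift x 508.3 y 280.6 z -1.6
```

View pics/t2.png

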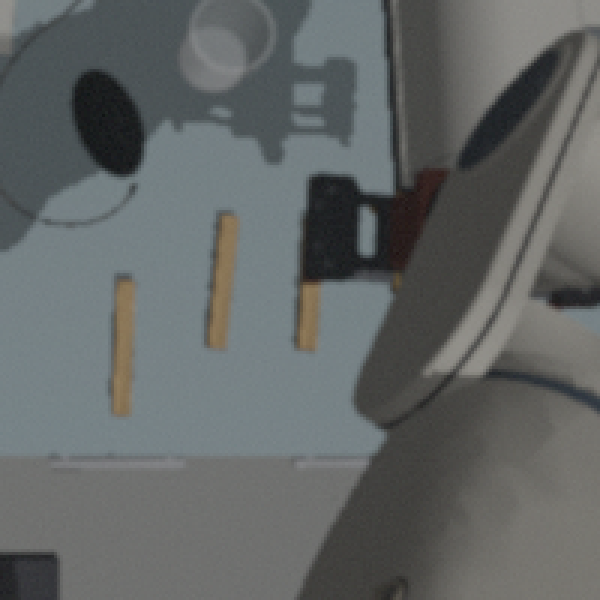

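The fingers closed to 0.6 mm, so the grasp missed. Stick c's near end still shows at crop (307,348), and there is another orange speck by the gripper at crop (397,280). I check where things lie by number.

```bash
python3 - <<'E'
from h import *
for n in("top","side"):
    d=grab(n) if n=="side" else dict(np.load("pics/t2.npz")); P=pts(d)
    for c in cv2.findContours(pine(d),cv2.RETR_EXTERNAL,cv2.CHAIN_APPROX_NONE)[0]:
        if cv2.contourArea(c)<15: continue
        m=np.zeros(d["img"].shape[:2],np.uint8); cv2.drawContours(m,[c],-1,1,-1); q=P[m>0]
        print(n,cv2.boundingRect(c),np.median(q,0).round(1),"z5-95",np.percentile(q[:,2],[5,95]).round(),cv2.minAreaRect(q[:,:2].astype(np.float32)))
    if n=="side": cv2.imwrite("pics/s3.png",d["img"][90:260,270:480,::-1].repeat(3,0).repeat(3,1))
E
```

```text
top (338, 244, 6, 44) [ 463.6 -194.9   17.1] z5-95 [14. 20.] ((462.7994384765625, -195.0089874267578), (11.949213027954102, 113.90682220458984), 86.45157623291016)
top (399, 243, 7, 23) [ 491.6 -358.9   17. ] z5-95 [ 14. 311.] ((491.5765686035156, -320.6732177734375), (93.61466217041016, 53.92042541503906), 86.46412658691406)
top (370, 222, 9, 43) [ 521.6 -285.2   16.9] z5-95 [14. 20.] ((521.9373168945312, -285.3429260253906), (12.959214210510254, 114.39741516113281), 81.30760955810547)
top (134, 207, 70, 64) [533.1 261.2  79.5] z5-95 [  3. 117.] ((469.0574645996094, 137.61407470703125), (405.2280578613281, 156.32421875), 60.81917953491211)
side (171, 235, 74, 69) [533.  263.7  81.3] z5-95 [  2. 116.] ((298.67803955078125, 509.7972106933594), (136.1119842529297, 1102.68505859375), 41.18495178222656)
side (332, 219, 42, 20) [ 456.2 -192.4   12.5] z5-95 [ 3. 19.] ((159.22174072265625, 313.89471435546875), (103.02059936523438, 1254.1953125), 30.5933895111084)
side (333, 202, 37, 19) [ 513.2 -283.    12.5] z5-95 [ 3. 19.] ((518.5297241210938, -285.75811767578125), (18.156227111816406, 120.87191772460938), 84.16497039794922)
side (347, 194, 38, 17) [ 513.4 -361.1   12.3] z5-95 [ 3. 19.] ((186.58074951171875, 229.97613525390625), (102.45758056640625, 1429.83642578125), 29.03364372253418)
side (234, 178, 18, 13) [ 863.1 -207.1   25.2] z5-95 [21. 28.] ((852.138671875, -223.99952697753906), (49.08420181274414, 90.69374084472656), 42.1104736328125)
side (373, 84, 19, 7) [ 499.4 -367.4  333. ] z5-95 [321. 336.] ((501.8750915527344, -387.9624328613281), (26.0045108795166, 108.27152252197266), 8.465286254882812)
```

View pics/s3.png

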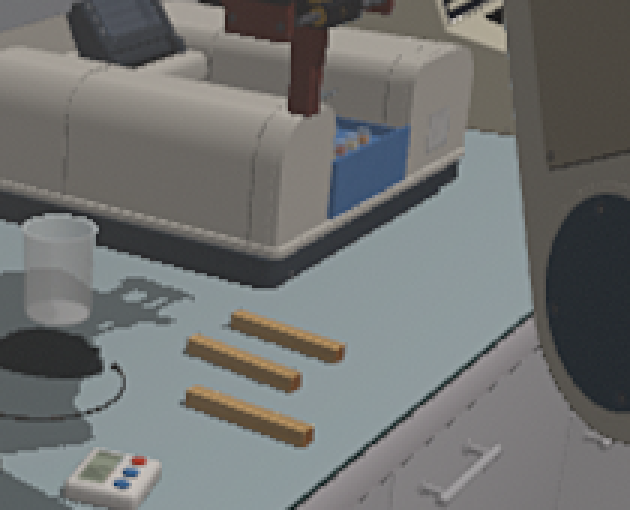

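The three sticks lie untouched. The shut fingertips show at px (371,127), while the reported TCP projects to about (369,137). So the tips seem to be roughly 25 mm higher than reported, and I measure that by depth.

```bash
python3 - <<'E'
from h import *
o=status.get_obs(); X=o["ee_pos"]; print(X)
for n in("side","top"):
    d=grab(n); P=pts(d); c=np.array(d["R"])@X+d["t"]; u,v=d["fx"]*c[0]/c[2]+d["cx"],d["fy"]*c[1]/c[2]+d["cy"]; print(n,"TCP px",u,v)
    k=(np.abs(P-X)[...,:2].max(-1)<45)&(P[...,2]>60)&(P[...,2]<290)&(d["range_z"]>0)
    vv,uu=np.nonzero(k); q=P[k]; i=np.argsort(q[:,2])
    print(len(q)); 
    for j in i[:60:6]: print(uu[j],vv[j],q[j].round(),d["img"][vv[j],uu[j]])
    if n=="side":
        for r in range(118,136): print(r,d["range_z"][r,364:380].round().astype(int))
E
```

```text
[ 518.72162725 -361.98097922  197.07990004]
side TCP px 369.0601335439963 137.64586425322494
269
376 127 [ 506. -372.  226.] [110 100  98]
375 127 [ 505. -364.  228.] [73 53 51]
367 126 [ 524. -355.  230.] [54 36 34]
375 126 [ 506. -365.  231.] [70 45 44]
370 126 [ 513. -351.  233.] [61 46 43]
374 125 [ 507. -361.  234.] [67 48 45]
375 124 [ 508. -368.  235.] [68 43 40]
373 124 [ 509. -359.  237.] [73 51 47]
368 123 [ 522. -355.  238.] [63 48 44]
367 122 [ 526. -356.  240.] [60 44 40]
118 [1819 1811 1399 1392 1391 1388 1387 1382 1382 1387 1386 1396 1391 1396
 1787 1785]
119 [1824 1824 1398 1394 1395 1390 1389 1387 1383 1378 1387 1393 1386 1791
 1798 1779]
120 [1826 1819 1403 1398 1400 1392 1392 1393 1382 1383 1386 1392 1394 1790
 1790 1738]
121 [1825 1821 1400 1395 1399 1394 1386 1389 1387 1389 1386 1396 1392 1719
 1711 1714]
122 [1583 1595 1401 1399 1394 1392 1390 1383 1394 1384 1388 1399 1397 1704
 1791 1793]
123 [1576 1578 1396 1399 1397 1392 1396 1389 1385 1385 1394 1400 1398 1795
 1791 1793]
124 [1574 1571 1402 1398 1395 1398 1392 1395 1389 1393    0 1400 1404 1579
 1791 1802]
1
[... 305 characters left out ...]
1394 1391 1548 1559 1562 1562
 1565 1570]
129 [1538 1537 1532 1535 1532 1532 1526 1529 1546 1545 1554 1550 1554 1561
 1571 1575]
130 [1539 1537 1532 1531 1529 1531 1531 1532 1546 1550 1548 1558 1558 1567
 1574 1577]
131 [1535 1532 1527 1529 1525 1534 1537 1543 1544 1548 1548 1561 1568 1581
 1573 1576]
132 [1532 1523 1528 1525 1528 1534 1534 1540 1544 1544 1555 1561 1570 1571
 1579 1581]
133 [1530 1523 1528 1521 1526 1523 1530 1544 1547 1553 1552 1566 1559 1572
 1578 1588]
134 [1532 1522 1523 1524 1529 1535 1544 1544 1546 1552 1564 1563 1571 1577
 1578 1584]
135 [1523 1523 1526 1519 1529 1537 1538 1548 1546 1553 1558 1569 1570 1579
 1578 1583]
top TCP px 424.8901195474891 237.33122832328425
0
```

The tips are measured at z≈226 while the reported TCP is 197. The true tip height is therefore about 29 mm above the reading, and xy agrees. I go down by the seen height, cautiously, watching the force.

Request:
jog_arm:
  plan:
    - [0, 0, 35, 0, 0, 0]
    - [0, 0, 35, 0, 0, 0]
    - [0, 0, 35, 0, 0, 0]
    - [0, 0, 35, 0, 0, 0]
    - [0, 0, 30, 0, 0, 0]
  finger_gap: 60

```text
t: 4.93
ee_pos: [518.7, -361.9, 26.0]
orientation: [-3.135, 0.175, 0.003]
ft_force: [0.2, 0.2, 0.5]
width: 30.3
grasp_force: 0.0
```

Request:
jog_arm:
  plan:
    - [0, 0, 14, 0, 0, 0]
    - [0, 0, 10, 0, 0, 0]
    - [0, 0, 10, 0, 0, 0]
    - [0, 0, 5, 0, 0, 0]
    - [0, 0, 0, 0, 0, 0]

```text
t: 5.35
ee_pos: [519.9, -362.8, -10.1]
orientation: [3.137, -0.175, 0.0]
ft_force: [0.7, -0.5, 0.6]
width: 59.3
grasp_force: 0.0
```

Request:
jog_arm:
  plan:
    - [0, 0, 0, 0, 0, 0]
    - [0, 0, 0, 0, 0, 0]
    - [0, 0, 4, 0, 0, 0]
    - [0, 0, 0, 0, 0, 0]
    - [0, 0, 0, 0, 0, 0]

```text
t: 5.77
ee_pos: [519.7, -362.7, -13.8]
orientation: [3.137, -0.175, 0.0]
ft_force: [-0.6, -0.5, -0.6]
width: 60.2
grasp_force: 0.0
```

```bash
python3 - <<'E'
from h import *
go(520,-363,-25,-6.4)
X=status.get_obs()["ee_pos"]; d=grab("side"); P=pts(d); g=d["img"].astype(int)
red=(g[...,0]>g[...,1]*1.25)&(g[...,0]<130)&(np.abs(P-X)[...,:2].max(-1)<80)&(P[...,2]<100)&(P[...,2]>-5)&(pine(d)==0)
v,u=np.nonzero(red); q=P[red]; i=np.argsort(q[:,2])[:24:3]; print(np.c_[u[i],v[i],q[i].round()])
E
```

```text
t5.77 pos [ 519.7 -362.7  -13.8] yaw -6.40 tilt [ 2.e-04 -1.e-04 -1.e+00] w 60.2 F [-0.6 -0.5 -0.6]
turn rz -0.0000 then shift x 0.3 y 0.2 z 11.2
[[ 360.  204.  515. -334.   13.]
 [ 358.  203.  519. -328.   17.]
 [ 360.  203.  514. -331.   18.]
 [ 356.  202.  524. -327.   20.]
 [ 357.  202.  522. -327.   20.]
 [ 355.  201.  529. -328.   21.]
 [ 374.  195.  506. -397.   22.]
 [ 355.  200.  530. -331.   23.]]
```

Request:
jog_arm:
  plan:
    - [0, 0, 5, 0, 0, 0]
    - [0, 0, 3, 0, 0, 0]
    - [0, 0, 2, 0, 0, 0]
    - [0, 0, 0, 0, 0, 0]

```text
t: 6.15
ee_pos: [519.2, -362.4, -24.8]
orientation: [-3.136, 0.175, 0.002]
ft_force: [-0.2, 0.5, -0.1]
width: 60.0
grasp_force: 0.0
```

Request:
jog_arm:
  plan:
    - [0, 0, 0, 0, 0, 0]
    - [0, 0, 0, 0, 0, 0]
    - [0, 0, 0, 0, 0, 0]
    - [0, 0, 0, 0, 0, 0]
    - [0, 0, 0, 0, 0, 0]
  finger_gap: 0

```text
t: 6.57
ee_pos: [519.8, -362.7, -23.9]
orientation: [3.137, -0.175, 0.0]
ft_force: [0.2, 0.1, -0.6]
width: 30.3
grasp_force: 0.0
```

Request:
jog_arm:
  plan:
    - [0, 0, 0, 0, 0, 0]
    - [0, 0, 0, 0, 0, 0]
    - [0, 0, 0, 0, 0, 0]
    - [0, 0, 0, 0, 0, 0]

```text
t: 6.9
ee_pos: [519.7, -362.7, -24.0]
orientation: [3.137, -0.175, 0.0]
ft_force: [0.2, -0.6, 1.3]
width: 15.6
grasp_force: 30.0
```

Request:
jog_arm:
  plan:
    - [0, 0, -15, 0, 0, 0]
    - [0, 0, -40, 0, 0, 0]
    - [0, 0, -41, 0, 0, 0]
    - [0, 0, -41, 0, 0, 0]
    - [0, 0, -41, 0, 0, 0]

```text
t: 7.32
ee_pos: [519.3, -362.4, 156.9]
orientation: [3.137, -0.175, 0.0]
ft_force: [-0.6, -0.3, 0.5]
width: 15.5
grasp_force: 30.0
```

Request:
jog_arm:
  plan:
    - [0, 0, -16, 0, 0, -0.1247]
    - [0, 0, 0, 0, 0, -0.1247]
    - [0, 0, 0, 0, 0, -0.1247]
    - [0, 0, 0, 0, 0, -0.1247]
    - [0, 0, 0, 0, 0, -0.1247]

```text
t: 7.73
ee_pos: [519.7, -362.7, 171.5]
orientation: [3.036, 0.804, 0.001]
ft_force: [-0.5, 0.6, -1.1]
width: 15.9
grasp_force: 30.0
```

Request:
jog_arm:
  plan:
    - [0, 0, 0, 0, 0, -0.1247]
    - [0, 0, 0, 0, 0, -0.1247]
    - [0, 0, 0, 0, 0, -0.1247]
    - [0, 0, 0, 0, 0, -0.1247]
    - [0, 0, 0, 0, 0, -0.1247]

```text
t: 8.15
ee_pos: [519.6, -362.6, 171.2]
orientation: [2.643, 1.697, 0.0]
ft_force: [-0.3, -0.4, 0.2]
width: 16.1
grasp_force: 30.0
```

Request:
jog_arm:
  plan:
    - [0, 0, 0, 0, 0, -0.1247]
    - [0, 0, 0, 0, 0, -0.1247]
    - [0, 0, 0, 0, 0, -0.1247]
    - [0, 0, 0, 0, 0, -0.1247]
    - [0, 0, 0, 0, 0, -0.1247]

```text
t: 8.57
ee_pos: [519.6, -362.6, 171.1]
orientation: [1.995, 2.426, 0.0]
ft_force: [0.1, 0.6, -0.3]
width: 16.1
grasp_force: 30.0
```

Request:
jog_arm:
  plan:
    - [0, 0, 0, 0, 0, -0.1247]
    - [0, 0, 0, 0, 0, -0.1247]
    - [0, 0, 0, 0, 0, -0.1247]
    - [0, 0, 0, 0, 0, 0]
    - [0, 0, 0, 0, 0, 0]

```text
t: 8.98
ee_pos: [519.7, -362.7, 170.8]
orientation: [1.523, 2.747, -0.0]
ft_force: [0.7, 0.3, 0.0]
width: 15.5
grasp_force: 30.0
```

```bash
python3 -c "from h import *;go(485.2,217.7,170,122.2)"
```

```text
t8.98 pos [ 519.7 -362.7  170.8] yaw 121.99 tilt [ 5.e-04 -4.e-04 -1.e+00] w 15.5 F [0.7 0.3 0. ]
turn rz -0.0037 then shift x 509.5 y 280.1 z 0.8
```

Request:
jog_arm:
  plan:
    - [31.8, 17.5, 0, 0, 0, -0.0037]
    - [31.8, 17.5, 0, 0, 0, 0]
    - [31.8, 17.5, 0, 0, 0, 0]
    - [31.8, 17.5, 0, 0, 0, 0]
    - [31.8, 17.5, 0, 0, 0, 0]

```text
t: 9.4
ee_pos: [508.0, -180.1, 170.4]
orientation: [1.52, 2.749, 0.0]
ft_force: [1.1, 0.4, -0.5]
width: 15.6
grasp_force: 30.0
```

Request:
jog_arm:
  plan:
    - [31.8, 17.5, 0, 0, 0, 0]
    - [31.8, 17.5, 0, 0, 0, 0]
    - [31.8, 17.5, 0, 0, 0, 0]
    - [31.8, 17.5, 0, 0, 0, 0]
    - [31.8, 17.5, 0, 0, 0, 0]

```text
t: 9.82
ee_pos: [496.7, 1.2, 170.6]
orientation: [1.519, 2.749, 0.001]
ft_force: [0.9, -0.3, -0.5]
width: 15.5
grasp_force: 30.0
```

Request:
jog_arm:
  plan:
    - [31.8, 17.5, 0, 0, 0, 0]
    - [31.8, 17.5, 0, 0, 0, 0]
    - [31.8, 17.5, 0, 0, 0, 0]
    - [31.8, 17.5, 0, 0, 0, 0]
    - [31.8, 17.5, 0, 0, 0, 0]

```text
t: 10.23
ee_pos: [485.3, 182.5, 170.6]
orientation: [1.519, 2.75, 0.001]
ft_force: [0.3, -0.2, -0.2]
width: 16.0
grasp_force: 30.0
```

Request:
jog_arm:
  plan:
    - [31.8, 17.5, 0, 0, 0, 0]
    - [0, 0, 20, 0, 0, 0]
    - [0, 0, 20, 0, 0, 0]
    - [0, 0, 15, 0, 0, 0]
    - [0, 0, 0, 0, 0, 0]

```text
t: 10.65
ee_pos: [481.3, 216.5, 112.7]
orientation: [-1.516, -2.749, 0.006]
ft_force: [-0.1, -0.2, -0.1]
width: 15.7
grasp_force: 30.0
```

Request:
jog_arm:
  plan:
    - [0, 0, 0, 0, 0, 0]
    - [0, 0, 0, 0, 0, 0]

```text
t: 10.82
ee_pos: [484.0, 217.0, 116.0]
orientation: [1.515, 2.751, 0.001]
ft_force: [0.4, 0.0, 0.1]
width: 15.2
grasp_force: 30.0
```

```bash
python3 - <<'E'
from h import *
go(485.2,217.7,78,122.2)
X=status.get_obs()["ee_pos"]
for n in("top","side"):
    d=grab(n); np.savez(f"pics/{n}4.npz",**d); cv2.imwrite(f"pics/{n}4.png",np.hstack([d["img"][190:290,120:230,::-1]]).repeat(3,0).repeat(3,1) if n=="top" else d["img"][190:330,150:300,::-1].repeat(3,0).repeat(3,1))
a,b=[cv2.imread(f"pics/{n}4.png") for n in("top","side")]; h=np.zeros((420,780,3),np.uint8); h[:300,:330]=a;h[:420,330:]=b; cv2.imwrite("pics/both4.png",h)
E
```

```text
t10.82 pos [484. 217. 116.] yaw 122.31 tilt [ 1.1e-03  5.0e-04 -1.0e+00] w 15.2 F [0.4 0.  0.1]
turn rz 0.0019 then shift x -0.1 y 1.3 z 38.0
```

View pics/both4.png

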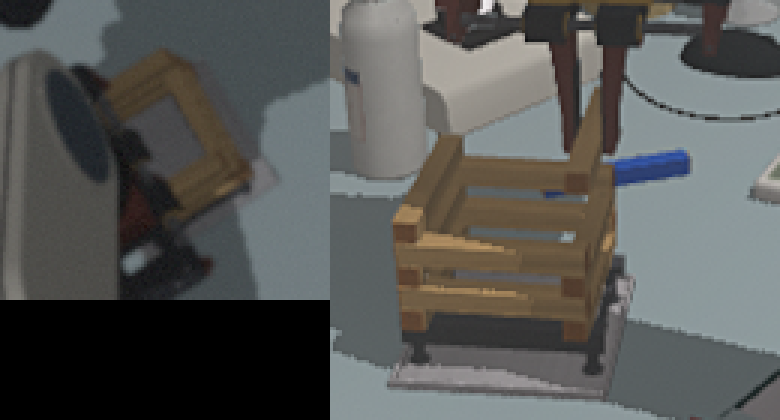

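The left panel (top view) is blocked by the arm. The right panel (side view) shows the held stick over the open side, its end face centred at panel (578,182) and the neighbour's end face at (408,232). I compare the two by ray casting.

```bash
python3 - <<'E'
from h import *
d=dict(np.load("pics/side4.npz")); hsv=cv2.cvtColor(d["img"],cv2.COLOR_RGB2HSV)
a=np.radians(32.2); ex=np.array([np.cos(a),np.sin(a)]); ey=np.array([-ex[1],ex[0]]); C=np.array([529.2,245.4])
loc=lambda uv,h:((lambda p:np.c_[p@ex,p@ey])(ray(d,uv,h)[:,:2]-C)).round(1)
# end-face: reddish patches
m=cv2.inRange(hsv,(0,90,40),(13,255,255))
n,_,st,ce=cv2.connectedComponentsWithStats(m)
for s,c in zip(st[1:],ce[1:]):
    if s[4]>12 and 160<c[0]<260 and 230<c[1]<310: print(s,c.round(2),*[(h,loc(c,h).tolist()) for h in(148,108,76,44)])
E
```

```text
[228 248   8   7  45] [231.82 250.73] (148, [[-54.9, 56.9]]) (108, [[-41.8, -14.2]]) (76, [[-31.2, -71.0]]) (44, [[-20.7, -127.9]])
[171 265   8   6  38] [174.53 267.21] (148, [[32.2, 123.8]]) (108, [[52.9, 58.5]]) (76, [[69.5, 6.3]]) (44, [[86.0, -45.9]])
[173 280   6   6  31] [175.55 282.1 ] (148, [[18.2, 169.4]]) (108, [[37.7, 108.0]]) (76, [[53.3, 58.9]]) (44, [[68.9, 9.8]])
[227 283   8   6  42] [230.67 285.55] (148, [[-72.2, 170.2]]) (108, [[-60.5, 108.9]]) (76, [[-51.2, 59.9]]) (44, [[-41.8, 10.9]])
[174 294   7   6  38] [176.68 296.55] (148, [[5.6, 209.7]]) (108, [[24.0, 151.8]]) (76, [[38.7, 105.5]]) (44, [[53.4, 59.1]])
[228 297   7   7  37] [231.03 300.08] (148, [[-79.6, 210.4]]) (108, [[-68.6, 152.6]]) (76, [[-59.8, 106.3]]) (44, [[-50.9, 60.0]])
```

```bash
cat >> h.py <<'E'
AX=np.radians(32.2); EX=np.array([np.cos(AX),np.sin(AX)]); EY=np.array([-EX[1],EX[0]]); CC=np.array([529.2,245.4])
def crib(P): P=np.atleast_2d(P)[:,:2]-CC; return np.c_[P@EX,P@EY].round(1)
def ends(d,hs):
    m=cv2.inRange(cv2.cvtColor(d["img"],cv2.COLOR_RGB2HSV),(0,90,40),(13,255,255)); n,_,st,ce=cv2.connectedComponentsWithStats(m); P=pts(d)
    for s,c in zip(st[1:],ce[1:]):
        if s[4]>12 and 160<c[0]<260 and 220<c[1]<310:
            z=np.median(P[s[1]+2:s[1]+s[3]-2,s[0]+2:s[0]+s[2]-2].reshape(-1,3),0); print(s[4],c.round(1),"depth pt",crib(z),z[2].round(1),*[(h,crib(ray(d,c,h)).tolist()) for h in hs])
E
```

Request:
jog_arm:
  plan:
    - [0, 1.5, 10, 0, 0, 0]
    - [0, 1.2, 10, 0, 0, 0]
    - [0, 1.2, 10, 0, 0, 0]
    - [0, 0, 0, 0, 0, 0]
    - [0, 0, 0, 0, 0, 0]

```text
t: 11.33
ee_pos: [486.0, 218.7, 83.8]
orientation: [-1.512, -2.752, 0.003]
ft_force: [0.4, -1.0, 0.3]
width: 15.8
grasp_force: 30.0
```

Request:
jog_arm:
  plan:
    - [0, 0, 0, 0, 0, 0]
    - [0, 0, 0, 0, 0, 0]

```text
t: 11.5
ee_pos: [486.9, 219.1, 85.1]
orientation: [1.513, 2.753, 0.0]
ft_force: [-0.2, 0.2, 0.4]
width: 15.5
grasp_force: 30.0
```

```bash
python3 - <<'E'
from h import *
go(485.2,217.7,78,122.2); z=status.get_obs()["ee_pos"][2]
d=grab("side"); ends(d,(z+32,108,76))
E
```

```text
t11.50 pos [486.9 219.1  85.1] yaw 122.42 tilt [ 1.e-04  1.e-04 -1.e+00] w 15.5 F [-0.2  0.2  0.4]
turn rz 0.0038 then shift x -0.3 y -2.2 z 7.1
45 [230.4 265.9] depth pt [[-51.2  57.6]] 115.9 (np.float64(117.07545955759696), [[-51.7, 58.1]]) (108, [[-48.8, 43.0]]) (76, [[-38.8, -10.2]])
35 [174.6 267.2] depth pt [[52.8 59.1]] 107.8 (np.float64(117.07545955759696), [[48.1, 73.3]]) (108, [[52.8, 58.5]]) (76, [[69.3, 6.2]])
33 [175.7 282.2] depth pt [[52.6 58.8]] 74.1 (np.float64(117.07545955759696), [[32.9, 122.4]]) (108, [[37.3, 108.5]]) (76, [[52.8, 59.4]])
41 [230.7 285.6] depth pt [[-50.7  60. ]] 75.4 (np.float64(117.07545955759696), [[-63.3, 123.0]]) (108, [[-60.6, 109.0]]) (76, [[-51.3, 60.0]])
37 [176.7 296.6] depth pt [[53.2 59.2]] 44.4 (np.float64(117.07545955759696), [[19.7, 164.9]]) (108, [[23.9, 151.8]]) (76, [[38.6, 105.5]])
40 [231.2 300. ] depth pt [[-51.9  60.3]] 45.1 (np.float64(117.07545955759696), [[-71.3, 165.5]]) (108, [[-68.8, 152.4]]) (76, [[-59.9, 106.1]])
```

Request:
jog_arm:
  plan:
    - [2, 0.2, 3, 0, 0, 0.007]
    - [0, 0, 3, 0, 0, 0]
    - [0, 0, 0, 0, 0, 0]
    - [0, 0, 0, 0, 0, 0]

```text
t: 11.88
ee_pos: [485.6, 220.8, 78.8]
orientation: [-1.522, -2.748, 0.0]
ft_force: [0.2, -0.3, -0.0]
width: 15.9
grasp_force: 30.0
```

```bash
python3 - <<'E'
from h import *
go(486,220,76,122.0); z=status.get_obs()["ee_pos"][2]
d=grab("side"); ends(d,(z+32,108,76))
E
```

```text
t11.88 pos [485.6 220.8  78.8] yaw 122.03 tilt [-4.e-04 -2.e-04 -1.e+00] w 15.9 F [ 0.2 -0.3 -0. ]
turn rz 0.0005 then shift x -0.9 y -0.1 z 2.8
17 [223.7 232. ] depth pt [[nan nan]] nan (np.float64(110.81078987806308), [[-12.6, -86.5]]) (108, [[-11.5, -91.9]]) (76, [[1.0, -153.7]])
38 [174.3 267.3] depth pt [[53.3 58.3]] 107.1 (np.float64(110.81078987806308), [[51.8, 63.3]]) (108, [[53.2, 58.8]]) (76, [[69.8, 6.5]])
43 [230.1 269.5] depth pt [[-52.2  60.5]] 111.0 (np.float64(110.81078987806308), [[-51.3, 60.7]]) (108, [[-50.4, 56.0]]) (76, [[-40.4, 3.7]])
32 [175.7 282.2] depth pt [[52.8 58.2]] 75.1 (np.float64(110.81078987806308), [[36.1, 112.5]]) (108, [[37.5, 108.2]]) (76, [[53.0, 59.1]])
38 [230.7 285.6] depth pt [[-51.8  60.3]] 76.0 (np.float64(110.81078987806308), [[-61.4, 113.3]]) (108, [[-60.5, 109.0]]) (76, [[-51.2, 59.9]])
41 [176.9 296.6] depth pt [[53.1 59.4]] 44.3 (np.float64(110.81078987806308), [[22.3, 155.8]]) (108, [[23.6, 151.8]]) (76, [[38.3, 105.4]])
40 [231.  300.1] depth pt [[-51.4  61.5]] 44.0 (np.float64(110.81078987806308), [[-69.2, 156.6]]) (108, [[-68.5, 152.6]]) (76, [[-59.6, 106.3]])
  return _methods._mean(a, axis=axis, dtype=dtype,
  ret = um.true_divide(
```

Request:
jog_arm:
  plan:
    - [-0.6, 0, 1, 0, 0, 0]
    - [0, 0, 0.8, 0, 0, 0]
    - [0, 0, 0, 0, 0, 0]
    - [0, 0, 0, 0, 0, 0]

```text
t: 12.27
ee_pos: [486.1, 220.2, 77.1]
orientation: [-1.523, -2.748, 0.0]
ft_force: [-0.7, 0.3, 0.4]
width: 15.8
grasp_force: 30.0
```

Request:
jog_arm:
  plan:
    - [0, 0, 0.8, 0, 0, 0]
    - [0, 0, 0, 0, 0, 0]
    - [0, 0, 0, 0, 0, 0]

```text
t: 12.52
ee_pos: [486.1, 220.3, 76.4]
orientation: [-1.523, -2.748, 0.0]
ft_force: [-1.0, 0.0, -0.4]
width: 15.6
grasp_force: 30.0
```

Almost touching. I lower the last bit, open slightly and retreat straight up.

Request:
jog_arm:
  plan:
    - [0, 0, 0.4, 0, 0, 0]
    - [0, 0, 0, 0, 0, 0]
    - [0, 0, 0, 0, 0, 0]

```text
t: 12.77
ee_pos: [486.2, 220.3, 76.0]
orientation: [1.523, 2.748, 0.0]
ft_force: [0.2, -0.6, -0.2]
width: 16.2
grasp_force: 30.0
```

Request:
jog_arm:
  plan:
    - [0, 0, 0, 0, 0, 0]
    - [0, 0, 0, 0, 0, 0]
    - [0, 0, 0, 0, 0, 0]
    - [0, 0, 0, 0, 0, 0]
  finger_gap: 40

```text
t: 13.1
ee_pos: [486.1, 220.3, 76.0]
orientation: [-1.523, -2.748, 0.0]
ft_force: [-0.7, -0.3, 0.3]
width: 38.0
grasp_force: 0.0
```

Request:
jog_arm:
  plan:
    - [0, 0, -5, 0, 0, 0]
    - [0, 0, -15, 0, 0, 0]
    - [0, 0, -40, 0, 0, 0]
    - [0, 0, -40, 0, 0, 0]
    - [0, 0, 0, 0, 0, 0]

```text
t: 13.52
ee_pos: [490.3, 222.1, 183.2]
orientation: [1.519, 2.742, 0.014]
ft_force: [1.6, 0.4, 1.5]
width: 40.0
grasp_force: 0.0
```

```bash
python3 - <<'E' 2>/dev/null
from h import *
d=grab("side"); ends(d,(108,76))
go(520.5,-285.3,170,-8)
E
```

```text
36 [174.4 267.3] depth pt [[52.7 59.6]] 107.8 (108, [[53.0, 59.0]]) (76, [[69.6, 6.8]])
43 [230.1 270.5] depth pt [[-52.4  59.5]] 108.0 (108, [[-51.0, 59.5]]) (76, [[-41.1, 7.3]])
33 [175.8 282.2] depth pt [[51.9 59.3]] 75.5 (108, [[37.3, 108.3]]) (76, [[52.8, 59.2]])
41 [230.8 285.6] depth pt [[-50.8  60.5]] 75.9 (108, [[-60.7, 109.0]]) (76, [[-51.4, 60.0]])
36 [176.7 296.6] depth pt [[52.8 59.4]] 43.9 (108, [[23.9, 151.9]]) (76, [[38.7, 105.6]])
41 [230.9 299.9] depth pt [[-50.7  59.4]] 43.7 (108, [[-68.2, 151.9]]) (76, [[-59.3, 105.6]])
t13.57 pos [489.  221.5 180.4] yaw 122.02 tilt [ 0.008   0.0034 -1.    ] w 40.0 F [-0.1  0.6 -0. ]
turn rz 2.2692 then shift x 101.7 y 497.5 z 10.4
```

The first stick is flush: its end centre is (-51.0,59.5) against (-51.4,60.0) for the stick below. Next is stick b.

Request:
jog_arm:
  plan:
    - [0, 0, 0, 0, 0, -0.1238]
    - [0, 0, 0, 0, 0, -0.1238]
    - [0, 0, 0, 0, 0, -0.1238]
    - [0, 0, 0, 0, 0, -0.1238]
    - [0, 0, 0, 0, 0, -0.1238]
  finger_gap: 60

```text
t: 13.98
ee_pos: [485.4, 220.0, 175.1]
orientation: [-0.604, -3.082, 0.001]
ft_force: [-0.4, -0.9, -0.7]
width: 59.9
grasp_force: 0.0
```

Request:
jog_arm:
  plan:
    - [0, 0, 0, 0, 0, -0.1238]
    - [0, 0, 0, 0, 0, -0.1238]
    - [0, 0, 0, 0, 0, 0]
    - [0, 0, 0, 0, 0, 0]

```text
t: 14.32
ee_pos: [485.6, 220.1, 175.3]
orientation: [-0.234, -3.132, 0.001]
ft_force: [-0.4, 0.4, -0.9]
width: 60.2
grasp_force: 0.0
```

```bash
python3 -c "
from h import *
go(521,-285.3,60,171.7)
d=grab('side')"
```

```text
t14.32 pos [485.6 220.1 175.3] yaw 171.45 tilt [-1.1e-03 -5.0e-04 -1.0e+00] w 60.2 F [-0.4  0.4 -0.9]
turn rz -0.0043 then shift x -107.9 y -495.0 z 115.3
```

Request:
jog_arm:
  plan:
    - [-8.3, -38, 0, 0, 0, -0.0043]
    - [-8.3, -38, 0, 0, 0, 0]
    - [-8.3, -38, 0, 0, 0, 0]
    - [-8.3, -38, 0, 0, 0, 0]
    - [-8.3, -38, 0, 0, 0, 0]

```text
t: 14.78
ee_pos: [500.0, 24.8, 175.9]
orientation: [-0.226, -3.133, 0.0]
ft_force: [-0.1, -0.7, 0.8]
width: 60.2
grasp_force: 0.0
```

Request:
jog_arm:
  plan:
    - [-8.3, -38, 0, 0, 0, 0]
    - [-8.3, -38, 0, 0, 0, 0]
    - [-8.3, -38, 0, 0, 0, 0]
    - [-8.3, -38, 0, 0, 0, 0]
    - [-8.3, -38, 0, 0, 0, 0]

```text
t: 15.2
ee_pos: [514.4, -169.5, 175.9]
orientation: [-0.227, -3.133, -0.0]
ft_force: [0.1, 0.8, -0.7]
width: 60.1
grasp_force: 0.0
```

Request:
jog_arm:
  plan:
    - [-8.3, -38, 0, 0, 0, 0]
    - [-8.3, -38, 0, 0, 0, 0]
    - [-8.3, -38, 0, 0, 0, 0]
    - [0, 0, 30, 0, 0, 0]
    - [0, 0, 35, 0, 0, 0]

```text
t: 15.62
ee_pos: [525.3, -287.7, 112.4]
orientation: [0.232, 3.127, -0.005]
ft_force: [0.2, -0.6, -0.4]
width: 60.1
grasp_force: 0.0
```

Request:
jog_arm:
  plan:
    - [0, 0, 35, 0, 0, 0]
    - [0, 0, 35, 0, 0, 0]
    - [0, 0, 25, 0, 0, 0]
    - [0, 0, 0, 0, 0, 0]
    - [0, 0, 0, 0, 0, 0]

```text
t: 16.03
ee_pos: [522.3, -283.4, 14.8]
orientation: [-0.225, -3.131, -0.002]
ft_force: [-0.4, -0.2, 0.6]
width: 59.5
grasp_force: 0.0
```

Request:
jog_arm:
  plan:
    - [0, 0, 0, 0, 0, 0]

```text
t: 16.12
ee_pos: [524.2, -284.4, 17.2]
orientation: [0.223, 3.132, -0.001]
ft_force: [0.9, -0.7, 0.2]
width: 59.7
grasp_force: 0.0
```

```bash
python3 -c "
from h import *
go(521,-285.3,-24,171.7)
d=grab('top')
for s in sticks(d,16): print(*s)"
```

```text
t16.12 pos [ 524.2 -284.4   17.2] yaw 171.85 tilt [ 1.3e-03 -7.0e-04 -1.0e+00] w 59.7 F [ 0.9 -0.7  0.2]
turn rz 0.0026 then shift x 3.0 y -1.3 z 41.2
[341. 265.] 462.9 -195.0 12.4 114.3 176.0
[168. 240.] 536.5 272.1 141.8 146.3 31.8
```

Request:
jog_arm:
  plan:
    - [3, -1.3, 15, 0, 0, 0]
    - [0, 0, 12, 0, 0, 0]
    - [0, 0, 8, 0, 0, 0]
    - [0, 0, 6, 0, 0, 0]
    - [0, 0, 0, 0, 0, 0]

```text
t: 16.58
ee_pos: [519.8, -284.5, -25.8]
orientation: [-0.222, -3.133, -0.001]
ft_force: [0.4, 0.5, 0.5]
width: 59.9
grasp_force: 0.0
```

Request:
jog_arm:
  plan:
    - [0, 0, 0, 0, 0, 0]
    - [0, 0, 0, 0, 0, 0]
    - [0, 0, 0, 0, 0, 0]
    - [0, 0, 0, 0, 0, 0]
    - [0, 0, 0, 0, 0, 0]
  finger_gap: 0

```text
t: 17.0
ee_pos: [520.4, -284.9, -24.7]
orientation: [0.222, 3.133, -0.0]
ft_force: [-0.4, -0.9, -0.7]
width: 30.0
grasp_force: 0.0
```

Request:
jog_arm:
  plan:
    - [0, 0, 0, 0, 0, 0]
    - [0, 0, 0, 0, 0, 0]
    - [0, 0, 0, 0, 0, 0]
    - [0, 0, 0, 0, 0, 0]

```text
t: 17.33
ee_pos: [520.2, -284.9, -24.9]
orientation: [0.221, 3.134, -0.0]
ft_force: [0.3, -0.0, 1.8]
width: 15.7
grasp_force: 30.0
```

Request:
jog_arm:
  plan:
    - [0, 0, -15, 0, 0, 0]
    - [0, 0, -40, 0, 0, 0]
    - [0, 0, -41, 0, 0, 0]
    - [0, 0, -41, 0, 0, 0]
    - [0, 0, -41, 0, 0, 0]

```text
t: 17.75
ee_pos: [519.6, -284.5, 154.6]
orientation: [-0.221, -3.133, -0.001]
ft_force: [0.4, -0.3, -0.2]
width: 15.7
grasp_force: 30.0
```

Request:
jog_arm:
  plan:
    - [0, 0, -30, 0, 0, -0.117]
    - [0, 0, 0, 0, 0, -0.117]
    - [0, 0, 0, 0, 0, -0.117]
    - [0, 0, 0, 0, 0, -0.117]
    - [0, 0, 0, 0, 0, -0.117]

```text
t: 18.17
ee_pos: [520.1, -284.8, 183.3]
orientation: [-0.7, 3.062, -0.0]
ft_force: [0.5, -0.2, -1.1]
width: 16.2
grasp_force: 30.0
```

Request:
jog_arm:
  plan:
    - [0, 0, 0, 0, 0, -0.117]
    - [0, 0, 0, 0, 0, 0]
    - [0, 0, 0, 0, 0, 0]

```text
t: 18.42
ee_pos: [528.7, -266.3, 181.5]
orientation: [0.812, -3.009, 0.045]
ft_force: [-0.5, 0.5, -0.2]
width: 16.1
grasp_force: 30.0
```

```bash
python3 -c "from h import *;go(503,289.8,180,212)"
```

```text
t18.42 pos [ 528.7 -266.3  181.5] yaw -149.82 tilt [-0.016  -0.0342 -0.9993] w 16.1 F [-0.5  0.5 -0.2]
turn rz -0.0317 then shift x -272.9 y 485.2 z 1.5
```

The wrist's last joint neared its range at this base angle, so I carry first and finish the turn on the way.

```bash
cat >> h.py <<'E'
def ori(yaw):
    from scipy.spatial.transform import Rotation as Ro
    c=Ro.from_rotvec(status.get_obs()["orientation"]); T=Ro.from_euler("z",yaw,degrees=True)*Ro.from_euler("x",180,degrees=True)
    print("rotvec tool",(c.inv()*T).as_rotvec().round(4))
E
```

Request:
jog_arm:
  plan:
    - [0, 0, 0, 0, 0, 0.06]
    - [0, 0, 0, 0, 0, 0]
    - [0, 0, 0, 0, 0, 0]

```text
t: 18.67
ee_pos: [528.3, -267.6, 181.7]
orientation: [0.72, -3.034, 0.047]
ft_force: [0.2, -0.1, 0.5]
width: 15.8
grasp_force: 30.0
```

```bash
python3 -c "
from h import *
print(status.get_obs()['qpos'].round(3)); go(503,289.8,180,205); ori(205)"
```

```text
[-0.467  0.391  1.717 -0.044  1.032 -2.482]
t18.67 pos [ 528.3 -267.6  181.7] yaw -153.31 tilt [-0.0158 -0.0344 -0.9993] w 15.8 F [ 0.2 -0.1  0.5]
turn rz 0.0296 then shift x -212.7 y 515.9 z 1.7
rotvec tool [-0.0241 -0.0292  0.0299]
```

Request:
jog_arm:
  plan:
    - [0, 0, 0, -0.0241, -0.0292, 0.0299]
    - [-14.2, 34.4, 0, 0, 0, 0]
    - [-14.2, 34.4, 0, 0, 0, 0]
    - [-14.2, 34.4, 0, 0, 0, 0]
    - [-14.2, 34.4, 0, 0, 0, 0]

```text
t: 19.08
ee_pos: [521.4, -117.8, 181.7]
orientation: [-0.678, 3.067, -0.0]
ft_force: [0.5, 0.7, 0.6]
width: 15.6
grasp_force: 30.0
```

Request:
jog_arm:
  plan:
    - [-14.2, 34.4, 0, 0, 0, 0]
    - [-14.2, 34.4, 0, 0, 0, 0]
    - [-14.2, 34.4, 0, 0, 0, 0]
    - [-14.2, 34.4, 0, 0, 0, 0]
    - [-14.2, 34.4, 0, 0, 0, 0]

```text
t: 19.5
ee_pos: [513.4, 68.7, 181.8]
orientation: [-0.68, 3.067, -0.0]
ft_force: [0.4, -0.3, -0.4]
width: 15.8
grasp_force: 30.0
```

Request:
jog_arm:
  plan:
    - [-14.2, 34.4, 0, 0, 0, 0]
    - [-14.2, 34.4, 0, 0, 0, 0]
    - [-14.2, 34.4, 0, 0, 0, 0]
    - [0, 0, 0, 0, 0, 0]
    - [0, 0, 0, 0, 0, 0]

```text
t: 19.92
ee_pos: [508.5, 180.2, 181.6]
orientation: [-0.686, 3.066, -0.0]
ft_force: [-0.5, 0.1, -1.0]
width: 15.8
grasp_force: 30.0
```

```bash
python3 -c "
from h import *
go(503,289.8,120,212); ori(212)"
```

```text
t19.92 pos [508.5 180.2 181.6] yaw -154.78 tilt [ 1.e-04 -3.e-04 -1.e+00] w 15.8 F [-0.5  0.1 -1. ]
turn rz -0.1184 then shift x -53.4 y 95.9 z 61.6
rotvec tool [-3.000e-04 -1.000e-04 -1.184e-01]
```

Request:
jog_arm:
  plan:
    - [0, 0, 0, 0, 0, -0.1184]
    - [-17.8, 32, 10, 0, 0, 0]
    - [-17.8, 32, 15, 0, 0, 0]
    - [-17.8, 31.9, 20, 0, 0, 0]
    - [0, 0, 16, 0, 0, 0]

```text
t: 20.33
ee_pos: [504.5, 291.8, 120.1]
orientation: [-0.862, 3.019, 0.002]
ft_force: [0.3, 0.3, -1.1]
width: 16.1
grasp_force: 30.0
```

Request:
jog_arm:
  plan:
    - [0, 0, 0, 0, 0, 0]
    - [0, 0, 0, 0, 0, 0]
    - [0, 0, 0, 0, 0, 0]

```text
t: 20.58
ee_pos: [504.2, 287.0, 121.2]
orientation: [-0.857, 3.022, -0.001]
ft_force: [0.1, -0.3, -0.0]
width: 15.6
grasp_force: 30.0
```

```bash
python3 - <<'E' 2>/dev/null
from h import *
go(503,289.8,91,212); X=status.get_obs()["ee_pos"]
print("TCP crib",crib(X))
d=grab("side"); np.savez("pics/s5.npz",**d); P=pts(d); m=pine(d)>0
q=P[m]; L=crib(q); k=(np.abs(L).max(1)<80)&(q[:,2]>125)
vv,uu=np.nonzero(m); print(k.sum(),uu[k].min(),uu[k].max(),vv[k].min(),vv[k].max(),"x'",L[k][:,0].min(),L[k][:,0].max(),"y'",np.percentile(L[k][:,1],[2,10,50,90,98]),"z",np.percentile(q[k][:,2],[2,50,98]))
cv2.imwrite("pics/s5.png",d["img"][205:310,150:260,::-1].repeat(5,0).repeat(5,1))
E
```

```text
t20.58 pos [504.2 287.  121.2] yaw -148.32 tilt [ 2.e-04 -5.e-04 -1.e+00] w 15.6 F [ 0.1 -0.3 -0. ]
turn rz -0.0056 then shift x -0.4 y 3.0 z 30.2
TCP crib [[ 1.  48.5]]
615 170 236 194 250 x' -60.5 59.2 y' [39.112 46.04  54.4   57.36  62.672] z [147.68880725 159.17162939 255.37112176]
```

View pics/s5.png

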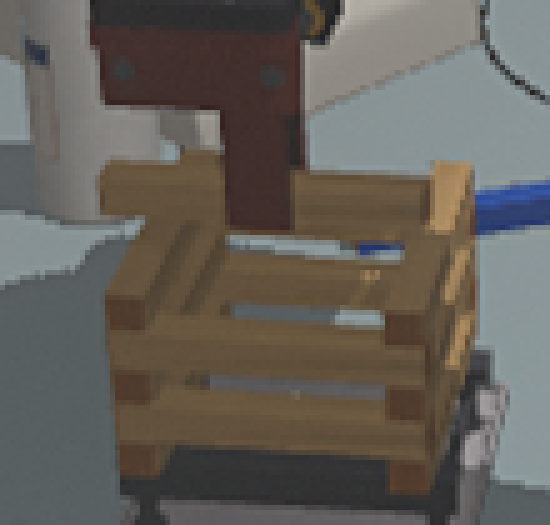

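The side crop shows the held stick's front face spanning crop x 102–432 at y≈165–235, squarely above layer 4's face at x 108–425. I lower it and compare edges numerically.

```bash
cat >> h.py <<'E'
def edges(d,zb):
    """front lower edges (y') and end x' of pine bands of the held/laid stick vs layer 4"""
    h=cv2.cvtColor(d["img"],cv2.COLOR_RGB2HSV)[...,1].astype(float)
    for nm,v0,z in(("stick",None,zb),("layer4",None,84)):
        res=[]
        for u in list(range(200,222)):
            # predicted row of the line y'=60 at height z, then steepest fall of saturation near it
            R=np.array(d["R"]);t=np.array(d["t"]);best=None
            f=lambda xp:(lambda c:(d["fx"]*c[0]/c[2]+d["cx"],d["fy"]*c[1]/c[2]+d["cy"]))(R@np.r_[CC+xp*EX+60*EY,z]+t)
            xs=np.linspace(-70,70,281); k=np.argmin([abs(f(x)[0]-u) for x in xs]); v=f(xs[k])[1]
            r=np.arange(int(v)-4,int(v)+6); g=h[r,u]-h[r+1,u]; g=np.clip(g,0,None)
            j=g.argmax()
            if g[j]>25:
                s=slice(max(j-1,0),j+2); res.append(crib(ray(d,(u,(g[s]*(r[s]+.5)).sum()/g[s].sum()),z))[0])
        res=np.array(res); print(nm,len(res),"y' edge median",np.median(res[:,1]) if len(res) else None, np.polyfit(res[:,0],res[:,1],1).round(4) if len(res)>4 else "")
E
```

Request:
jog_arm:
  plan:
    - [0, 2, 10, 0, 0, -0.0056]
    - [0, 0, 9, 0, 0, 0]
    - [0, 0, 5, 0, 0, 0]
    - [0, 0, 0, 0, 0, 0]
    - [0, 0, 0, 0, 0, 0]

```text
t: 21.05
ee_pos: [502.2, 290.0, 96.0]
orientation: [0.868, -3.018, 0.001]
ft_force: [0.1, 0.7, -0.2]
width: 16.1
grasp_force: 30.0
```

Request:
jog_arm:
  plan:
    - [0, 0, 0, 0, 0, 0]

```text
t: 21.13
ee_pos: [502.6, 290.3, 96.5]
orientation: [0.868, -3.019, 0.0]
ft_force: [-0.7, -1.3, 0.1]
width: 16.0
grasp_force: 30.0
```

```bash
python3 - <<'E' 2>/dev/null
from h import *
go(503,289.8,91,212); X=status.get_obs()["ee_pos"]; print("TCP crib",crib(X))
d=grab("side"); np.savez("pics/s6.npz",**d); edges(d,X[2]+32.9-8); ends(d,(108,76))
P=pts(d);m=pine(d)>0;q=P[m];L=crib(q);k=(np.abs(L).max(1)<75)&(q[:,2]>X[2]+27)&(q[:,2]<X[2]+45);print("x'",np.percentile(L[k][:,0],[0,1,99,100]),"y'",np.percentile(L[k][:,1],[50,90]))
k=(np.abs(L).max(1)<75)&(q[:,2]>86)&(q[:,2]<98)&(L[:,1]>50);print("x' l4",np.percentile(L[k][:,0],[0,1,99,100]),"y'",np.percentile(L[k][:,1],[50,90]))
for v in (246,250,254): print(v,m[v,160:245].nonzero()[0][[0,-1]]+160)
for v in (270,274,278): print(v,m[v,160:245].nonzero()[0][[0,-1]]+160)
E
```

```text
t21.13 pos [502.6 290.3  96.5] yaw -147.91 tilt [-0.e+00 -3.e-04 -1.e+00] w 16.0 F [-0.7 -1.3  0.1]
turn rz 0.0015 then shift x -0.1 y -0.6 z 5.5
TCP crib [[ 1.4 52.2]]
stick 22 y' edge median 68.3 [1.68000e-02 6.84549e+01]
layer4 22 y' edge median 58.9 [-1.08000e-02  5.86828e+01]
37 [208.2 234.6] depth pt [[nan nan]] nan (108, [[18.3, -76.6]]) (76, [[32.6, -137.5]])
41 [174.6 267.3] depth pt [[53.1 58.6]] 107.5 (108, [[52.7, 59.0]]) (76, [[69.3, 6.8]])
44 [230.1 270.6] depth pt [[-51.8  58.9]] 106.5 (108, [[-51.1, 59.8]]) (76, [[-41.2, 7.6]])
39 [175.8 282.1] depth pt [[52.4 58.6]] 76.4 (108, [[37.2, 107.9]]) (76, [[52.7, 58.8]])
47 [231.6 286.4] depth pt [[-53.6  59.9]] 71.7 (108, [[-62.6, 111.3]]) (76, [[-53.4, 62.4]])
40 [176.8 296.6] depth pt [[53.1 58.8]] 43.5 (108, [[23.7, 151.9]]) (76, [[38.4, 105.6]])
41 [231. 300.] depth pt [[-50.6  60.5]] 44.7 (108, [[-68.5, 152.3]]) (76, [[-59.7, 106.1]])
x' [-60.    -59.7    58.512  60.7  ] y' [58.1 60.8]
x' l4 [-59.7   -59.2    58.453  59.4  ] y' [59.45 61.03]
246 [181 243]
250 [172 243]
254 [170 244]
270 [172 244]
274 [172 243]
278 [172 242]
```

```bash
sed -i 's/list(range(200,222))/list(range(178,190))+list(range(213,227))/' h.py; cat >> h.py <<'E'
def face(d,zb,lo=50):
    P=pts(d);m=pine(d)>0;q=P[m];L=crib(q)
    for nm,b in(("stick",zb),("layer4",84),("layer2",52)):
        k=(np.abs(L[:,0])<40)&(L[:,1]>lo)&(L[:,1]<70)&(q[:,2]>b+3)&(q[:,2]<b+12.5); print(nm,k.sum(),"face y' mean %.2f med %.2f slope %.4f"%(L[k][:,1].mean(),np.median(L[k][:,1]),np.polyfit(L[k][:,0],L[k][:,1],1)[0]))
E
python3 - <<'E' 2>/dev/null
from h import *
d=dict(np.load("pics/s6.npz")); face(d,121.4); edges(d,121.4)
E
```

```text
stick 140 face y' mean 59.07 med 58.90 slope -0.0056
layer4 177 face y' mean 59.48 med 59.50 slope -0.0057
layer2 176 face y' mean 59.34 med 59.40 slope -0.0108
stick 14 y' edge median 68.25 [-0.092  65.0973]
layer4 14 y' edge median 58.95 [1.90000e-03 5.90008e+01]
```

Front faces agree to 0.4 mm and the ends match. I set it down.

Request:
jog_arm:
  plan:
    - [0, 0.3, 3, 0, 0, 0]
    - [0, 0, 1, 0, 0, 0]
    - [0, 0, 0, 0, 0, 0]
    - [0, 0, 0, 0, 0, 0]

```text
t: 21.52
ee_pos: [502.3, 290.6, 92.5]
orientation: [0.868, -3.019, 0.0]
ft_force: [0.6, -0.9, -0.8]
width: 15.8
grasp_force: 30.0
```

Request:
jog_arm:
  plan:
    - [0, 0, 0.6, 0, 0, 0]
    - [0, 0, 0.5, 0, 0, 0]
    - [0, 0, 0, 0, 0, 0]
    - [0, 0, 0, 0, 0, 0]

```text
t: 21.85
ee_pos: [502.4, 290.5, 91.5]
orientation: [0.868, -3.019, 0.0]
ft_force: [0.3, 0.5, -0.3]
width: 15.8
grasp_force: 30.0
```

```bash
python3 -c "from h import *;go(503,289.8,91,212)"
```

```text
t21.85 pos [502.4 290.5  91.5] yaw -147.91 tilt [ 0.e+00 -3.e-04 -1.e+00] w 15.8 F [ 0.3  0.5 -0.3]
turn rz 0.0015 then shift x -0.1 y -1.0 z 0.5
```

Request:
jog_arm:
  plan:
    - [0, 0, 0.4, 0, 0, 0]
    - [0, 0, 0, 0, 0, 0]
    - [0, 0, 0, 0, 0, 0]

```text
t: 22.1
ee_pos: [502.4, 290.6, 91.1]
orientation: [-0.868, 3.019, -0.0]
ft_force: [-0.3, -0.3, -1.0]
width: 15.6
grasp_force: 30.0
```

Request:
jog_arm:
  plan:
    - [0, 0, 0, 0, 0, 0]
    - [0, 0, 0, 0, 0, 0]
    - [0, 0, 0, 0, 0, 0]
    - [0, 0, 0, 0, 0, 0]
  finger_gap: 40

```text
t: 22.43
ee_pos: [502.4, 290.5, 91.1]
orientation: [0.868, -3.019, 0.0]
ft_force: [0.1, 0.0, 0.6]
width: 38.1
grasp_force: 0.0
```

Request:
jog_arm:
  plan:
    - [0, 0, -5, 0, 0, 0]
    - [0, 0, -15, 0, 0, 0]
    - [0, 0, -40, 0, 0, 0]
    - [0, 0, -30, 0, 0, 0]
    - [0, 0, 0, 0, 0, 0]

```text
t: 22.85
ee_pos: [505.8, 292.5, 187.5]
orientation: [-0.866, 3.01, 0.003]
ft_force: [0.9, 0.2, 0.9]
width: 40.1
grasp_force: 0.0
```

Request:
jog_arm:
  plan:
    - [0, 0, 0, 0, 0, 0.126]
    - [0, 0, 0, 0, 0, 0.125]
    - [0, 0, 0, 0, 0, 0.125]
    - [0, 0, 0, 0, 0, 0.125]
    - [0, 0, 0, 0, 0, 0.125]
  finger_gap: 60

```text
t: 23.27
ee_pos: [502.2, 290.4, 180.9]
orientation: [-0.112, -3.139, 0.001]
ft_force: [-1.0, 0.9, -0.2]
width: 59.9
grasp_force: 0.0
```

```bash
python3 - <<'E' 2>/dev/null
from h import *
d=grab("side"); face(d,116); ends(d,(108,))
P=pts(d);m=pine(d)>0;q=P[m];L=crib(q)
for b in(116,84):
    k=(np.abs(L).max(1)<75)&(q[:,2]>b+3)&(q[:,2]<b+13)&(L[:,1]>50);print("x'",np.percentile(L[k][:,0],[0,1,99,100]))
go(462.8,-195.2,60,176)
E
```

```text
stick 187 face y' mean 59.36 med 59.60 slope 0.0043
layer4 189 face y' mean 59.45 med 59.60 slope -0.0039
layer2 178 face y' mean 59.12 med 59.10 slope -0.0146
38 [174.4 267.4] depth pt [[52.9 58.9]] 107.4 (108, [[52.9, 59.1]])
43 [230.1 270.6] depth pt [[-51.9  59.7]] 108.2 (108, [[-51.0, 59.6]])
37 [176.  282.1] depth pt [[53.1 58. ]] 76.1 (108, [[36.9, 107.8]])
41 [230.4 285.5] depth pt [[-50.6  59.8]] 76.3 (108, [[-60.0, 108.8]])
39 [176.8 296.6] depth pt [[52.8 59.9]] 44.4 (108, [[23.8, 151.9]])
39 [231.1 300.2] depth pt [[-50.8  59.9]] 44.9 (108, [[-68.7, 152.8]])
x' [-60.    -59.797  58.282  61.   ]
x' [-60.    -59.4    58.727  59.4  ]
t23.32 pos [502.1 290.4 180.8] yaw 175.48 tilt [-3.e-04 -4.e-04 -1.e+00] w 60.0 F [ 0.1 -0.   0.1]
turn rz -0.0090 then shift x 5.4 y -487.2 z 120.8
```

Second stick is flush too. Now stick a.

Request:
jog_arm:
  plan:
    - [0.4, -37.5, 0, 0, 0, -0.009]
    - [0.4, -37.5, 0, 0, 0, 0]
    - [0.4, -37.5, 0, 0, 0, 0]
    - [0.4, -37.5, 0, 0, 0, 0]
    - [0.4, -37.5, 0, 0, 0, 0]

```text
t: 23.73
ee_pos: [488.9, 102.0, 181.0]
orientation: [0.082, 3.141, -0.001]
ft_force: [0.6, -0.1, -0.7]
width: 59.7
grasp_force: 0.0
```

Request:
jog_arm:
  plan:
    - [0.4, -37.5, 0, 0, 0, 0]
    - [0.4, -37.5, 0, 0, 0, 0]
    - [0.4, -37.5, 0, 0, 0, 0]
    - [0.4, -37.5, 0, 0, 0, 0]
    - [0.4, -37.5, 0, 0, 0, 0]

```text
t: 24.15
ee_pos: [476.5, -85.3, 181.2]
orientation: [0.083, 3.14, -0.001]
ft_force: [0.8, 0.4, -0.1]
width: 60.1
grasp_force: 0.0
```

Request:
jog_arm:
  plan:
    - [0.4, -37.5, 0, 0, 0, 0]
    - [0.4, -37.5, 0, 0, 0, 0]
    - [0.4, -37.2, 0, 0, 0, 0]
    - [0, 0, 30, 0, 0, 0]
    - [0, 0, 35, 0, 0, 0]

```text
t: 24.57
ee_pos: [471.5, -198.9, 117.6]
orientation: [0.089, 3.134, -0.005]
ft_force: [0.4, 1.0, -0.7]
width: 59.7
grasp_force: 0.0
```

Request:
jog_arm:
  plan:
    - [0, 0, 35, 0, 0, 0]
    - [0, 0, 35, 0, 0, 0]
    - [0, 0, 25, 0, 0, 0]
    - [0, 0, 0, 0, 0, 0]
    - [0, 0, 0, 0, 0, 0]

```text
t: 24.98
ee_pos: [468.6, -195.2, 20.4]
orientation: [-0.085, -3.137, -0.002]
ft_force: [0.8, 0.2, 0.8]
width: 59.8
grasp_force: 0.0
```

Request:
jog_arm:
  plan:
    - [0, 0, 0, 0, 0, 0]

```text
t: 25.07
ee_pos: [470.4, -195.9, 22.3]
orientation: [0.086, 3.139, -0.001]
ft_force: [-0.2, 0.1, 0.3]
width: 60.1
grasp_force: 0.0
```

```bash
python3 -c "
from h import *
go(462.8,-195,-24.5,176)"
```

```text
t25.07 pos [ 470.4 -195.9   22.3] yaw 176.86 tilt [ 1.2e-03 -8.0e-04 -1.0e+00] w 60.1 F [-0.2  0.1  0.3]
turn rz 0.0151 then shift x 7.6 y 0.4 z 46.8
```

Request:
jog_arm:
  plan:
    - [7.4, 0.4, 18, 0, 0, 0.0151]
    - [0, 0, 14, 0, 0, 0]
    - [0, 0, 8, 0, 0, 0]
    - [0, 0, 6.5, 0, 0, 0]
    - [0, 0, 0, 0, 0, 0]

```text
t: 25.48
ee_pos: [462.8, -195.0, -25.0]
orientation: [0.111, 3.139, -0.001]
ft_force: [0.1, 0.2, 0.3]
width: 60.1
grasp_force: 0.0
```

Request:
jog_arm:
  plan:
    - [0, 0, 0, 0, 0, 0]
    - [0, 0, 0, 0, 0, 0]
    - [0, 0, 0, 0, 0, 0]
    - [0, 0, 0, 0, 0, 0]
    - [0, 0, 0, 0, 0, 0]
  finger_gap: 0

```text
t: 25.9
ee_pos: [462.5, -194.9, -24.9]
orientation: [0.112, 3.139, -0.001]
ft_force: [0.3, 0.3, -0.1]
width: 30.2
grasp_force: 0.0
```

Request:
jog_arm:
  plan:
    - [0, 0, 0, 0, 0, 0]
    - [0, 0, 0, 0, 0, 0]
    - [0, 0, 0, 0, 0, 0]
    - [0, 0, 0, 0, 0, 0]

```text
t: 26.23
ee_pos: [462.3, -194.9, -25.2]
orientation: [0.112, 3.139, -0.001]
ft_force: [-0.1, -0.1, 1.8]
width: 15.7
grasp_force: 30.0
```

Request:
jog_arm:
  plan:
    - [0, 0, -15, 0, 0, 0]
    - [0, 0, -40, 0, 0, 0]
    - [0, 0, -41, 0, 0, 0]
    - [0, 0, -41, 0, 0, 0]
    - [0, 0, -41, 0, 0, 0]

```text
t: 26.65
ee_pos: [461.6, -194.5, 154.3]
orientation: [-0.112, -3.139, -0.0]
ft_force: [0.7, -0.1, 0.1]
width: 15.6
grasp_force: 30.0
```

Request:
jog_arm:
  plan:
    - [0, 0, -30, 0, 0, -0.12]
    - [0, 0, 0, 0, 0, -0.12]
    - [0, 0, 0, 0, 0, 0]
    - [0, 0, 0, 0, 0, 0]

```text
t: 26.98
ee_pos: [461.8, -194.5, 182.5]
orientation: [0.259, -3.131, 0.0]
ft_force: [-0.4, 1.2, -0.8]
width: 15.7
grasp_force: 30.0
```

```bash
python3 -c "
from h import *
x,y=CC+1.4*EX-51.5*EY
print(x,y);go(x,y,180,190);ori(190)"
```

```text
557.8277986502212 202.56707873092947
t26.98 pos [ 461.8 -194.5  182.5] yaw -170.52 tilt [-2.e-04 -1.e-04 -1.e+00] w 15.7 F [-0.4  1.2 -0.8]
turn rz -0.0091 then shift x -163.6 y 374.4 z 2.5
rotvec tool [-0.0001 -0.0002 -0.0091]
```

Request:
jog_arm:
  plan:
    - [0, 0, 0, 0, 0, -0.0091]
    - [-14.9, 34, 0, 0, 0, 0]
    - [-14.9, 34, 0, 0, 0, 0]
    - [-14.9, 34, 0, 0, 0, 0]
    - [-14.9, 34, 0, 0, 0, 0]

```text
t: 27.4
ee_pos: [495.9, -48.9, 181.1]
orientation: [0.274, -3.127, -0.001]
ft_force: [1.1, 1.0, 0.0]
width: 15.9
grasp_force: 30.0
```

Request:
jog_arm:
  plan:
    - [-14.9, 34, 0, 0, 0, 0]
    - [-14.9, 34, 0, 0, 0, 0]
    - [-14.9, 34, 0, 0, 0, 0]
    - [-14.9, 34, 0, 0, 0, 0]
    - [-14.9, 34, 0, 0, 0, 0]

```text
t: 27.82
ee_pos: [539.1, 131.9, 180.8]
orientation: [0.275, -3.126, 0.001]
ft_force: [0.4, -0.3, -0.4]
width: 15.4
grasp_force: 30.0
```

Request:
jog_arm:
  plan:
    - [-14.9, 34, 0, 0, 0, 0]
    - [-14.9, 34, 0, 0, 0, 0]
    - [0, 0, 0, 0, 0, -0.12]
    - [0, 0, 0, 0, 0, -0.12]
    - [0, 0, 0, 0, 0, -0.12]

```text
t: 28.23
ee_pos: [556.1, 203.0, 180.3]
orientation: [0.842, -3.023, 0.001]
ft_force: [-0.5, -0.6, 0.0]
width: 16.0
grasp_force: 30.0
```

Request:
jog_arm:
  plan:
    - [0, 0, 20, 0, 0, -0.024]
    - [0, 0, 20, 0, 0, 0]
    - [0, 0, 15, 0, 0, 0]
    - [0, 0, 0, 0, 0, 0]
    - [0, 0, 0, 0, 0, 0]

```text
t: 28.65
ee_pos: [556.0, 201.9, 125.6]
orientation: [0.868, -3.015, 0.001]
ft_force: [-0.2, 0.2, 0.5]
width: 15.6
grasp_force: 30.0
```

```bash
python3 -c "
from h import *
x,y=CC+1.4*EX-51.5*EY
go(x,y,96,212.1);ori(212.1)"
```

```text
t28.65 pos [556.  201.9 125.6] yaw -147.88 tilt [-0.0041 -0.0017 -1.    ] w 15.6 F [-0.2  0.2  0.5]
turn rz 0.0004 then shift x -2.0 y -0.4 z 29.6
rotvec tool [ 0.0007 -0.0044  0.0004]
```

Request:
jog_arm:
  plan:
    - [-2, -0.4, 12, 0, 0, 0]
    - [0, 0, 10, 0, 0, 0]
    - [0, 0, 6, 0, 0, 0]
    - [0, 0, 0, 0, 0, 0]
    - [0, 0, 0, 0, 0, 0]

```text
t: 29.07
ee_pos: [558.9, 203.0, 99.2]
orientation: [0.871, -3.018, 0.001]
ft_force: [0.8, -0.4, -0.4]
width: 16.1
grasp_force: 30.0
```

Request:
jog_arm:
  plan:
    - [0, 0, 0, 0, 0, 0]

```text
t: 29.15
ee_pos: [559.4, 203.1, 99.8]
orientation: [-0.871, 3.018, -0.0]
ft_force: [-1.0, 0.5, 0.4]
width: 15.8
grasp_force: 30.0
```

```bash
python3 - <<'E'
from h import *
x,y=CC+1.4*EX-51.5*EY
go(x,y,90.8,212); X=status.get_obs()["ee_pos"]; print(crib(X))
for n in("side","top"):
    d=grab(n); np.savez(f"pics/{n}7.npz",**d); P=pts(d);m=pine(d)>0;q=P[m];L=crib(q)
    b=X[2]+33.2-8
    for nm,lo,hi,z0,z1 in(("held",-70,-36,b+4,b+20),("near6",36,70,119,135)):
        k=(np.abs(L[:,0])<75)&(L[:,1]>lo)&(L[:,1]<hi)&(q[:,2]>z0)&(q[:,2]<z1)
        if k.sum()>9: print(n,nm,k.sum(),"x'",np.percentile(L[k][:,0],[0,2,98,100]).round(1),"y'",np.percentile(L[k][:,1],[2,20,50,98]).round(1),"top z",np.percentile(q[k][:,2],95).round(1))
E
```

```text
t29.15 pos [559.4 203.1  99.8] yaw -147.80 tilt [ 4.e-04 -2.e-04 -1.e+00] w 15.8 F [-1.   0.5  0.4]
turn rz 0.0034 then shift x 1.6 y 0.4 z 9.0
[[  3.  -51.9]]
side held 390 x' [-57.9 -56.4  58.   60.6] y' [-55.8 -48.8 -45.7 -41.2] top z 142.6
side near6 660 x' [-59.7 -58.5  57.5  60.4] y' [45.1 53.6 58.5 62.2] top z 133.6
top held 133 x' [-56.6 -55.9 -12.  -10.5] y' [-59.2 -57.7 -52.  -44.4] top z 144.3
```

Request:
jog_arm:
  plan:
    - [1.6, 0.4, 3, 0, 0, 0.0034]
    - [0, 0, 2, 0, 0, 0]
    - [0, 0, 0, 0, 0, 0]
    - [0, 0, 0, 0, 0, 0]
    - [0, 0, 0, 0, 0, 0]

```text
t: 29.67
ee_pos: [557.6, 202.6, 94.6]
orientation: [0.866, -3.02, 0.0]
ft_force: [0.5, -0.2, -1.0]
width: 16.2
grasp_force: 30.0
```

```bash
python3 - <<'E'
from h import *
x,y=CC+1.4*EX-51.5*EY
go(x,y,90.8,212); X=status.get_obs()["ee_pos"]; print(crib(X))
d=grab("side"); np.savez(f"pics/side8.npz",**d); m=pine(d)>0
R=np.array(d["R"]);t=np.array(d["t"])
def px(a,b,z): c=R@np.r_[CC+a*EX+b*EY,z]+t; return (d["fx"]*c[0]/c[2]+d["cx"]),(d["fy"]*c[1]/c[2]+d["cy"])
zt=X[2]+33.2
# end columns along mid front face rows; expected crib: ends at x'=+-60(+1) as seen
for nm,b,z in(("held",-44,zt),("near6",60,124),("l4",60,92)):
    r=[]
    for dz in(-4,-2,0,2,4):
        for s in(-1,1):
            u,v=px(s*60+1,b,z+dz); row=cv2.getRectSubPix(cv2.cvtColor(d["img"],cv2.COLOR_RGB2HSV)[...,1].astype(np.float32),(13,1),(u,v))[0]
            g=np.abs(np.diff(row)); j=g.argmax(); r.append((s,(g*(np.arange(12)-5.5))[max(j-1,0):j+2].sum()/g[max(j-1,0):j+2].sum(),row.round().astype(int).tolist()))
    for s in(-1,1): print(nm,s,np.round([q[1] for q in r if q[0]==s],2),[q[2] for q in r if q[0]==s][2])
cv2.imwrite("pics/s8.png",d["img"][205:310,150:260,::-1].repeat(5,0).repeat(5,1))
E
```

```text
t29.67 pos [557.6 202.6  94.6] yaw -147.99 tilt [ 0.e+00 -3.e-04 -1.e+00] w 16.2 F [ 0.5 -0.2 -1. ]
turn rz 0.0002 then shift x -0.2 y -0.1 z 3.8
[[  1.2 -51.4]]
held -1 [0.42 0.51 0.69 0.67 0.71] [93, 93, 91, 90, 90, 96, 109, 58, 26, 24, 21, 20, 20]
held 1 [0.87 0.91 1.14 1.18 1.21] [13, 12, 12, 11, 6, 12, 23, 62, 103, 96, 94, 92, 93]
near6 -1 [0.64 0.73 1.24 1.67 2.77] [93, 91, 92, 92, 91, 93, 98, 92, 84, 86, 90, 92, 89]
near6 1 [0.4  0.35 0.52 0.69 0.66] [17, 18, 16, 16, 18, 19, 34, 88, 106, 102, 101, 101, 101]
l4 -1 [0.31 5.41 1.17 1.33 1.78] [96, 94, 95, 93, 91, 93, 98, 93, 86, 87, 93, 95, 90]
l4 1 [0.45 0.58 0.44 0.32 0.25] [19, 19, 20, 19, 20, 19, 39, 89, 103, 101, 100, 99, 101]
```

View pics/s8.png

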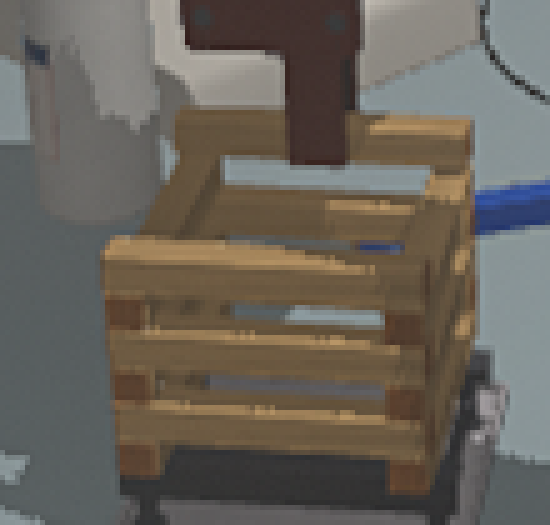

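The held stick lies above the far side, with its ends within about 0.5 px of the sticks below. I make a 0.5 mm trim and set it down.

Request:
jog_arm:
  plan:
    - [-0.5, 0, 2, 0, 0, 0]
    - [0, 0, 0.7, 0, 0, 0]
    - [0, 0, 0, 0, 0, 0]
    - [0, 0, 0, 0, 0, 0]

```text
t: 30.05
ee_pos: [558.0, 202.8, 91.8]
orientation: [0.866, -3.02, 0.001]
ft_force: [0.1, -0.2, -0.6]
width: 15.9
grasp_force: 30.0
```

Request:
jog_arm:
  plan:
    - [0, 0, 0.6, 0, 0, 0]
    - [0, 0, 0.5, 0, 0, 0]
    - [0, 0, 0, 0, 0, 0]
    - [0, 0, 0, 0, 0, 0]

```text
t: 30.38
ee_pos: [558.1, 202.8, 90.8]
orientation: [-0.866, 3.02, -0.001]
ft_force: [-0.0, 0.1, -0.4]
width: 15.9
grasp_force: 30.0
```

```bash
python3 -c "
from h import *
x,y=CC+1.4*EX-51.5*EY
go(x,y,90.8,212)"
```

```text
t30.38 pos [558.1 202.8  90.8] yaw -147.99 tilt [ 1.e-04 -3.e-04 -1.e+00] w 15.9 F [-0.   0.1 -0.4]
turn rz 0.0001 then shift x 0.3 y -0.1 z -0.0
```

Request:
jog_arm:
  plan:
    - [0, 0, 0.3, 0, 0, 0]
    - [0, 0, 0, 0, 0, 0]
    - [0, 0, 0, 0, 0, 0]

```text
t: 30.63
ee_pos: [558.1, 202.8, 90.8]
orientation: [-0.866, 3.02, -0.001]
ft_force: [-1.0, -0.1, 3.7]
width: 15.8
grasp_force: 30.0
```

Request:
jog_arm:
  plan:
    - [0, 0, 0, 0, 0, 0]
    - [0, 0, 0, 0, 0, 0]
    - [0, 0, 0, 0, 0, 0]
    - [0, 0, 0, 0, 0, 0]
  finger_gap: 40

```text
t: 30.97
ee_pos: [558.0, 202.8, 90.3]
orientation: [0.866, -3.02, 0.0]
ft_force: [-0.4, -0.1, 0.2]
width: 38.6
grasp_force: 0.0
```

Request:
jog_arm:
  plan:
    - [0, 0, -5, 0, 0, 0]
    - [0, 0, -15, 0, 0, 0]
    - [0, 0, -40, 0, 0, 0]
    - [0, 0, -40, 0, 0, 0]
    - [0, 0, 0, 0, 0, 0]

```text
t: 31.38
ee_pos: [562.5, 204.3, 198.4]
orientation: [-0.863, 3.008, 0.0]
ft_force: [2.5, 1.3, -0.6]
width: 40.0
grasp_force: 0.0
```

Request:
jog_arm:
  plan:
    - [20, -32, 0, 0, 0, 0]
    - [20, -32, 0, 0, 0, 0]
    - [20, -32, 0, 0, 0, 0]
    - [20, -32, 0, 0, 0, 0]
    - [20, -32, 0, 0, 0, 0]

```text
t: 31.8
ee_pos: [557.9, 12.6, 190.9]
orientation: [-0.867, 3.019, -0.001]
ft_force: [0.5, 0.1, 0.9]
width: 40.0
grasp_force: 0.0
```

Request:
jog_arm:
  plan:
    - [20, -32, 0, 0, 0, 0]
    - [20, -32, 0, 0, 0, 0]
    - [20, -32, 0, 0, 0, 0]
    - [0, 0, 0, 0, 0, 0]
    - [0, 0, 0, 0, 0, 0]

```text
t: 32.22
ee_pos: [558.0, -100.7, 190.7]
orientation: [-0.86, 3.021, -0.001]
ft_force: [-0.0, 0.4, -0.1]
width: 40.3
grasp_force: 0.0
```

```bash
python3 - <<'E' 2>/dev/null
from h import *
a=grab("top"); b=grab("side"); 
go(0,0,0,212)
for n,d in(("top",a),("side",b)):
    P=pts(d);m=pine(d)>0;q=P[m];L=crib(q)
    for nm,k in(("y'-52",(L[:,1]<-36)&(q[:,2]>127)),("y'+52",(L[:,1]>36)&(q[:,2]>127))):
        k&=(np.abs(L).max(1)<80)&(q[:,2]<140)
        r=cv2.minAreaRect(L[k].astype(np.float32)); print(n,nm,k.sum(),np.round(r[0],1),np.round(r[1],1),round(r[2],1),"z",np.median(q[k][:,2]).round(1))
ends(b,(108,76,44)); face(b,116)
P0=pts(dict(np.load("pics/top0.npz"))); P1=pts(a)
for nm,(u,v) in dict(bottle=(207,136),timer=(280,257)).items(): print(nm,P0[v-1:v+2,u-1:u+2].reshape(-1,3).mean(0).round(),P1[v-1:v+2,u-1:u+2].reshape(-1,3).mean(0).round())
o=np.zeros((400,790,3),np.uint8); o[:,:400]=cv2.resize(a["img"][190:290,120:220,::-1],(400,400)); o[:,400:]=cv2.resize(b["img"][200:320,150:267,::-1],(390,400)); cv2.imwrite("pics/fin.png",o)
E
```

```text
t32.32 pos [558.  -98.5 190.6] yaw -148.01 tilt [ 0.e+00  1.e-04 -1.e+00] w 40.1 F [0.8 0.6 0.3]
turn rz -0.0003 then shift x 421.0 y 379.2 z 190.6
top y'-52 313 [  1.7 -50.8] [118.6  16.6] 0.0 z 133.2
top y'+52 295 [ 0.8 51.8] [117.6  14.2] 0.3 z 132.8
side y'-52 308 [ -0.2 -49.1] [ 18.5 119.3] 89.1 z 131.9
side y'+52 424 [ 0.1 53.1] [ 20.4 119.5] 89.9 z 132.1
37 [174.5 267.3] depth pt [[53.5 58.5]] 107.1 (108, [[52.9, 58.9]]) (76, [[69.5, 6.7]]) (44, [[86.0, -45.5]])
39 [230.  270.5] depth pt [[-50.8  59.5]] 108.0 (108, [[-50.8, 59.3]]) (76, [[-40.8, 7.1]]) (44, [[-30.9, -45.1]])
32 [175.7 282.1] depth pt [[52.3 58.9]] 75.2 (108, [[37.4, 108.1]]) (76, [[53.0, 59.0]]) (44, [[68.6, 9.9]])
34 [230.5 285.5] depth pt [[-51.2  60.5]] 76.6 (108, [[-60.2, 108.8]]) (76, [[-50.8, 59.8]]) (44, [[-41.5, 10.7]])
38 [176.7 296.6] depth pt [[53.  58.9]] 43.2 (108, [[23.9, 151.9]]) (76, [[38.6, 105.6]]) (44, [[53.3, 59.3]])
34 [230.8 300.4] depth pt [[-51.2  60.5]] 43.5 (108, [[-68.4, 153.4]]) (76, [[-59.5, 107.2]]) (44, [[-50.7, 61.0]])
stick 197 face y' mean 59.34 med 59.20 slope 0.0003
layer4 180 face y' mean 59.57 med 59.60 slope -0.0100
layer2 179 face y' mean 59.53 med 59.60 slope -0.0038
bottle [771. 136. 174.] [771. 136. 174.]
timer [486. -33.  18.] [457. -60. 642.]
```

View pics/fin.png

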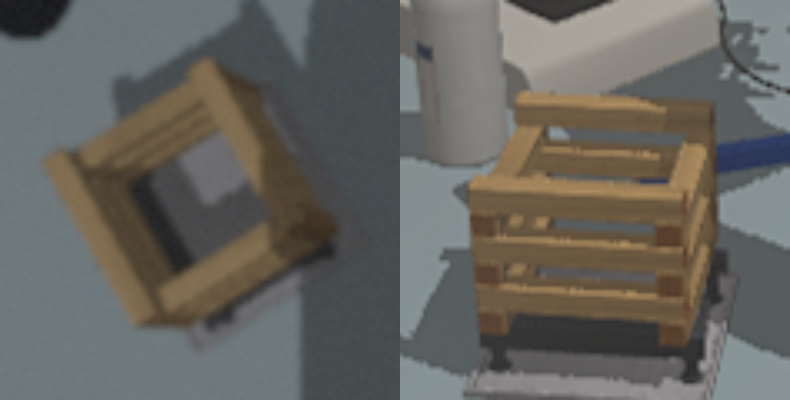

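The final picture shows the completed crib. The top panel has both upper sticks along opposite sides, at (100,240) and (265,150), and the side panel shows flush faces. All three sticks measure within about 1 mm, and the arm is clear, so I hand in.

```bash
python3 -c "from workcell import ticket;print(ticket.close_job())"
```

```text
the job is handed in; nothing more can be done
None
```

The crib is finished and the job is handed in at about 32 s: the missing layer-5 stick and both layer-6 sticks measure within about 1 mm of flush, the crib and wash bottle read the same as at the start, and the beaker and timer, though not re-measured at the end, were never approached.

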